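# Load bottles into carriers and the carriers into the bench mixer

### The job

Switch the mixer off first by turning its speed knob fully anticlockwise to the stop. Then, on the worktop, stand every reagent bottle upright and fully home in a blue carrier of its own, and only when all the bottles are in carriers lower each loaded carrier, turned to match, into a slot of the mixer deck until its white flanges lie on the deck (a spare carrier is not needed). When all are loaded, turn the knob fully clockwise to its stop, and leave the petri dish and the tape roll where they are.

Things in the scene. Friction and masses are not known exactly. Their poses are not given: they have to be found in the camera images.
- mixer: fixed white bench mixer, 130 mm (x) by 380 mm (y), with an aluminium deck of three slots, deck top 50 mm above the worktop, and at its -y end a white control head of the same height with the black speed knob on it. Origin: under the middle of the deck, on the worktop; it stands at a different place and angle each time.
- speed_knob (a joint): angle of the mixer's speed knob, rad: 0 = off, fully anticlockwise seen from above, at the end stop; grows clockwise to 2.2 = full speed, at the other end stop. Stays where it is left; about 0.04 N m to turn.
- speed_knob_grip (a point): on the knob's vertical axis, at the height to grip (87 mm above the worktop). The grip is an upright bar 42 mm long, 14 mm wide, from 64 to 94 mm above the worktop, on a 44 mm round skirt whose top is at 64 mm. The bar lies along the mixer's x when the knob reads 0 and along this point's x always.
- bottle_green: glass reagent bottle, brown with a white label and a green screw cap, closed; 36 mm across the body, 62 mm tall over all; body straight to 55 mm, cap above it 20 mm across; about 80 g. Origin: centre of the underside, z up. May be absent (then null).
- bottle_red: glass reagent bottle, brown with a white label and a red screw cap, closed; 36 mm across the body, 62 mm tall over all; body straight to 55 mm, cap above it 20 mm across; about 80 g. Origin: centre of the underside, z up. May be absent (then null).
- bottle_blue: glass reagent bottle, brown with a white label and a blue screw cap, closed; 38 mm across the body, 70 mm tall over all; body straight to 62 mm, cap above it 21 mm across; about 100 g. Origin: centre of the underside, z up. May be absent (then null).
- carrier_1: loose carrier, blue plastic, 200 g, one of 3 alike. Foot 60 (its x) by 52 mm (its y), 30 tall; white flanges at both x ends (75 over all, underside 26 above carrier's underside) come to lie on the deck. Two upright cheeks at the y sides (32 long in x, 4 thick, 30 to 62 mm high, 52 over the outsides): grip across these. Origin: centre of underside, z up; half a turn is the same.
- carrier_1_seat (a point): centre of the pocket floor of carrier_1, 6 mm above its underside: a joined bottle's underside centre lies here. The pocket is 44 mm square, its rim 24 mm above this floor; above the rim a bottle is flanked by the two cheeks (44 mm between them), while the x ends are open, so fingers closing along the carrier's x can hold a bottle there.
- carrier_2: loose carrier, blue plastic, 200 g, one of 3 alike. Foot 60 (its x) by 52 mm (its y), 30 tall; white flanges at both x ends (75 over all, underside 26 above carrier's underside) come to lie on the deck. Two upright cheeks at the y sides (32 long in x, 4 thick, 30 to 62 mm high, 52 over the outsides): grip across these. Origin: centre of underside, z up; half a turn is the same.
- carrier_2_seat (a point): centre of the pocket floor of carrier_2, 6 mm above its underside: a joined bottle's underside centre lies here. The pocket is 44 mm square, its rim 24 mm above this floor; above the rim a bottle is flanked by the two cheeks (44 mm between them), while the x ends are open, so fingers closing along the carrier's x can hold a bottle there.
- carrier_3: loose carrier, blue plastic, 200 g, one of 3 alike. Foot 60 (its x) by 52 mm (its y), 30 tall; white flanges at both x ends (75 over all, underside 26 above carrier's underside) come to lie on the deck. Two upright cheeks at the y sides (32 long in x, 4 thick, 30 to 62 mm high, 52 over the outsides): grip across these. Origin: centre of underside, z up; half a turn is the same.
- carrier_3_seat (a point): centre of the pocket floor of carrier_3, 6 mm above its underside: a joined bottle's underside centre lies here. The pocket is 44 mm square, its rim 24 mm above this floor; above the rim a bottle is flanked by the two cheeks (44 mm between them), while the x ends are open, so fingers closing along the carrier's x can hold a bottle there.
- slot_1 (a point): slot 1 in the mixer deck: centre of its mouth, at deck top. Oblong through hole 64 mm long (along this point's x, across the deck) by 56 mm wide (y) in a 12 mm plate, free for 30 mm below the deck top; a carrier's foot passes only with its long side along the slot (either way round). z up. Slots 1, 2, 3 lie at -95, 0, +95 mm along the mixer's y. Any carrier fits any slot.
- slot_2 (a point): slot 2 in the mixer deck: centre of its mouth, at deck top. Oblong through hole 64 mm long (along this point's x, across the deck) by 56 mm wide (y) in a 12 mm plate, free for 30 mm below the deck top; a carrier's foot passes only with its long side along the slot (either way round). z up. Slots 1, 2, 3 lie at -95, 0, +95 mm along the mixer's y. Any carrier fits any slot.
- slot_3 (a point): slot 3 in the mixer deck: centre of its mouth, at deck top. Oblong through hole 64 mm long (along this point's x, across the deck) by 56 mm wide (y) in a 12 mm plate, free for 30 mm below the deck top; a carrier's foot passes only with its long side along the slot (either way round). z up. Slots 1, 2, 3 lie at -95, 0, +95 mm along the mixer's y. Any carrier fits any slot.
- petri_dish: bystander: closed clear petri dish, 62 mm across, 16 mm tall, loose on the worktop; origin: centre of the underside. Not to be shifted.
- tape_roll: bystander: roll of green tape lying flat, 69 mm across, 19 mm tall, loose; origin: centre of the underside. Not to be shifted.
Mind the look-alikes: they are no part of the job. Leave any green look-alike of the carrier_1 alone.

How it is judged:
On the way, in this order (a step that is already met when the one before it is completed fails the run):
1. the speed knob is turned off, to its anticlockwise stop (below 0.1 rad) (value of joint speed_knob below 0.1 rad), for 0.2 s.
2. every bottle stands upright and fully home in a carrier, while all carriers still stand on the worktop ((distance between bottle_green and carrier_1_seat below 0.0075 m or distance between bottle_green and carrier_2_seat below 0.0075 m or distance between bottle_green and carrier_3_seat below 0.0075 m) and angle between each of bottle_green, bottle_red, bottle_blue's own z axis and vertical below 0.1 rad and (distance between bottle_red and carrier_1_seat below 0.0075 m or distance between bottle_red and carrier_2_seat below 0.0075 m or distance between bottle_red and carrier_3_seat below 0.0075 m) and (distance between bottle_blue and carrier_1_seat below 0.0075 m or distance between bottle_blue and carrier_2_seat below 0.0075 m or distance between bottle_blue and carrier_3_seat below 0.0075 m) and height (world z) of each of carrier_1, carrier_2, carrier_3 below 0.01 m), for 0.2 s.
3. every loaded carrier is fully down in a slot of the deck, with the knob still off (below 0.2 rad) ((distance between bottle_green and carrier_1_seat below 0.0075 m or distance between bottle_green and carrier_2_seat below 0.0075 m or distance between bottle_green and carrier_3_seat below 0.0075 m) and ((horizontal distance between bottle_green and slot_1 below 0.01 m and z of bottle_green in the frame of slot_1 between -0.0245 and -0.0165 m) or (horizontal distance between bottle_green and slot_2 below 0.01 m and z of bottle_green in the frame of slot_2 between -0.0245 and -0.0165 m) or (horizontal distance between bottle_green and slot_3 below 0.01 m and z of bottle_green in the frame of slot_3 between -0.0245 and -0.0165 m)) and angle between each of bottle_green, bottle_red, bottle_blue's own z axis and vertical below 0.1 rad and (distance between bottle_red and carrier_1_seat below 0.0075 m or distance between bottle_red and carrier_2_seat below 0.0075 m or distance between bottle_red and carrier_3_seat below 0.0075 m) and ((horizontal distance between bottle_red and slot_1 below 0.01 m and z of bottle_red in the frame of slot_1 between -0.0245 and -0.0165 m) or (horizontal distance between bottle_red and slot_2 below 0.01 m and z of bottle_red in the frame of slot_2 between -0.0245 and -0.0165 m) or (horizontal distance between bottle_red and slot_3 below 0.01 m and z of bottle_red in the frame of slot_3 between -0.0245 and -0.0165 m)) and (distance between bottle_blue and carrier_1_seat below 0.0075 m or distance between bottle_blue and carrier_2_seat below 0.0075 m or distance between bottle_blue and carrier_3_seat below 0.0075 m) and ((horizontal distance between bottle_blue and slot_1 below 0.01 m and z of bottle_blue in the frame of slot_1 between -0.0245 and -0.0165 m) or (horizontal distance between bottle_blue and slot_2 below 0.01 m and z of bottle_blue in the frame of slot_2 between -0.0245 and -0.0165 m) or (horizontal distance between bottle_blue and slot_3 below 0.01 m and z of bottle_blue in the frame of slot_3 between -0.0245 and -0.0165 m)) and value of joint speed_knob below 0.2 rad), for 0.2 s.
At the end, for the whole second after the job is handed in: every bottle upright (0.1 rad), its underside within 7.5 mm of a carrier's pocket floor centre, within 10 mm of a slot's centre and 16.5 to 24.5 mm below the deck top (carrier fully down), at rest; speed knob above 2.1 rad ((distance between bottle_green and carrier_1_seat below 0.0075 m or distance between bottle_green and carrier_2_seat below 0.0075 m or distance between bottle_green and carrier_3_seat below 0.0075 m) and ((horizontal distance between bottle_green and slot_1 below 0.01 m and z of bottle_green in the frame of slot_1 between -0.0245 and -0.0165 m) or (horizontal distance between bottle_green and slot_2 below 0.01 m and z of bottle_green in the frame of slot_2 between -0.0245 and -0.0165 m) or (horizontal distance between bottle_green and slot_3 below 0.01 m and z of bottle_green in the frame of slot_3 between -0.0245 and -0.0165 m)) and angle between each of bottle_green, bottle_red, bottle_blue's own z axis and vertical below 0.1 rad and (distance between bottle_red and carrier_1_seat below 0.0075 m or distance between bottle_red and carrier_2_seat below 0.0075 m or distance between bottle_red and carrier_3_seat below 0.0075 m) and ((horizontal distance between bottle_red and slot_1 below 0.01 m and z of bottle_red in the frame of slot_1 between -0.0245 and -0.0165 m) or (horizontal distance between bottle_red and slot_2 below 0.01 m and z of bottle_red in the frame of slot_2 between -0.0245 and -0.0165 m) or (horizontal distance between bottle_red and slot_3 below 0.01 m and z of bottle_red in the frame of slot_3 between -0.0245 and -0.0165 m)) and (distance between bottle_blue and carrier_1_seat below 0.0075 m or distance between bottle_blue and carrier_2_seat below 0.0075 m or distance between bottle_blue and carrier_3_seat below 0.0075 m) and ((horizontal distance between bottle_blue and slot_1 below 0.01 m and z of bottle_blue in the frame of slot_1 between -0.0245 and -0.0165 m) or (horizontal distance between bottle_blue and slot_2 below 0.01 m and z of bottle_blue in the frame of slot_2 between -0.0245 and -0.0165 m) or (horizontal distance between bottle_blue and slot_3 below 0.01 m and z of bottle_blue in the frame of slot_3 between -0.0245 and -0.0165 m)) and value of joint speed_knob above 2.1 rad and linear speed of each of bottle_green, bottle_red, bottle_blue below 0.03 m/s); the robot touches nothing.
It fails at once if the petri dish or the tape roll is shifted by more than 3 cm (distance of any of petri_dish, tape_roll from where it was at the start of the episode above 0.03 m).
Of bottle_green, bottle_red, bottle_blue only 2 to 3 are there at a start; the rules pass over those that are not, and their reading is None.
At some moment in a run one of carrier_1, carrier_2, carrier_3 may be knocked a few centimetres aside while the robot is not near it.
It also fails if it takes over 210 s, if anything falls off the work surface, if the arm or the gripper's body presses on something with over 40 N, if the wrist force passes 120 N, or if a joint passes its speed limit or range.

### The arm

A 6-joint arm with a two-finger parallel gripper is mounted at the origin on a cart in front of the work surface, level with it; the furniture and walls round the work are solid. World frame = base frame: x ahead of the robot, y to its left, z up, the work surface at z = 0. Lengths are in m, angles in rad, forces in N, time in s.
With the tool pointing down it reaches from about 0.3 to 0.875 m from the base axis. Payload 6.4 kg.
Tool frame: the origin (TCP) lies on the mounting face of the last link; the fingertips stand 173 mm ahead of it and the grasp point (between the pads) lies 155 mm ahead of it (ctrl.grip_point_offset is the distance from the TCP to the grasp point, in m); z points along the fingers, y is the line along which they close (so a half turn about z gives the same grasp; the last joint's range is limited). The gripper opens to 85 mm and grips with 20 to 120 N. Pads are 22 mm wide; open, the fingers measure 114 mm over their backs; the gripper's body (76 mm by 85 mm) begins 54 mm behind the grasp point. The pads swing forward as they close: fully open they stand 13 mm farther back than shut.
Start: joints at [-1.347, 0.181, 1.607, -0, 1.354, -0.206], TCP at [0.24, -0.523, 0.405] pointing down, gripper open.
Joint ranges: [-2.99, 2.99], [-0.89, 2.07], [0.3, 2.58], [-1.14, 4.28], [0, 2.63], [-3.12, 3.12]. Speed limits (rad/s): [2.57, 2.57, 3.01, 3.14, 3.14, 3.14].

### API

Orientations are given as a unit quaternion [w, x, y, z].
In Python, from bench import status, imaging, ctrl, models gives the robot as it stands.
- The arm moves only by the tool send_rows, never from a script. Its argument "commands" is a list that holds one entry, the list of rows, each a list of 6 numbers: the shift along the tool's x, y, z normalised to -1 to 1, where 1 is 3 cm, then the turn, a rotation vector about the tool's x, y, z normalised to -1 to 1, where 1 is 0.1 rad. A call has 1 to 8 rows; each row shifts and turns the commanded pose from where the row before left it, along the tool's axes as they then stand; what a row does not reach is not made up. A row lasts 1/12 s, in which the tool goes at most 41.7 mm and 7.16 degrees, less where a joint would pass 70% of its speed; a pose out of reach is approached as far as the arm can. A call with a number of a shift or a turn outside -1 to 1 is refused whole. A call with a gripper value outside its range is refused whole. "jaw" is the opening, from 0 (shut) to 1 (fully open), set as the call begins (left out, the last holds). The fingers move at their own pace and stop on an object; the grip force is fixed at half the most. Time passes only in rows, so rows that do not move let the fingers close. It gives the time, the measured TCP pose, the force, the opening and the grip force at its end, in the units of the state.
- status.get_obs(): the state, without advancing time (a new reading comes with each control period).
- imaging.camera(name): name is "scene" or "top" or "wrist"; returns a dict with "image" (384x512x3 uint8, blue, green, red), "depth" (384x512 float32, m along the optical axis (not along the pixel's ray), 0 where there is no reading), "mtx" (3x3 intrinsics, pixels), "k1" (the pictures are not rectified: a ray, as slopes to the right and down, at radius r is drawn at 1 + k1 r^2 times it, then the intrinsics apply), "pose" (4x4, takes a point from camera to world coordinates). Camera axes: x right, y down, z forward; pixel columns grow to the right and rows downward; lengths in m; the calibration is good to about 2 mm. A picture is of the moment at which its call begins.
- ctrl.hand_in(): hands the job in; it is judged then, once.
Trained networks look in a picture, given as the dict that the camera call returned (one of the last four; its "shot" number tells which), for a name from the list of things; names that differ only in an ending like _2 or _b are one class to them, and where a whole thing is asked for, a point or a joint stands for the part that bears it (a point fixed in the world has none). Each returns a list of dicts, best first, with "confidence" (0 to 1); they miss things now and then, are a little off and sometimes report something else, mostly with a low value. They report only what shows in the picture. A call takes as long as a camera call. They do not tell look-alikes from the thing itself.
- models.recognise(picture, name): "centre" ([column, row] in pixels, amid what is visible of it).
- models.regions_of(picture, name): "region" (384x512 bool, what is visible of it) and "centre" ([column, row] in pixels, amid what is visible of it).
The state is a dict: "time_s": time; "q": joint angles; "dq": joint speeds; "joint_efforts": joint torques, N m; "eef_pos": TCP position; "eef_rot": TCP orientation; "wrist_force": force on the tool from outside, world axes, zero at the start; "torque": the same for the moment, N m; "opening": opening from 0.0 (shut) to 1.0 (fully open); "grasp_force": force on a finger pad.
Only numpy, scipy, OpenCV 4.12 (cv2) and the standard library are available. Lean on these libraries where they do the work, as an engineer would, in place of code of your own. Each camera call takes 0.05 s, during which the arm holds its last target. There are 200 camera calls.

## Working session

There is one attempt and no reset: what is moved stays moved. The work goes in short steps, Python scripts to look and compute and a tool call to move; the robot and the scene stay as the last step left them, time stands still between calls to the robot, and variables do not carry over. Pictures are saved under pics/ and viewed, at most 14 in all, crops included, and the job is handed in when it is done.

Besides the shell and the picture viewer there is one more tool, called after ">>>" as name(argument=value, ...), one argument or row to a line, values as JSON. send_rows: Moves the arm, as the interface text tells. Its arguments: {"type":"object","properties":{"commands":{"type":"array"},"jaw":{"type":"number"}},"required":["commands"]}

```bash
ls; mkdir -p pics; cat > h.py <<'E'
import numpy as np, cv2
from bench import status, imaging, ctrl, models
def pts(c):
    d=c["depth"];h,w=d.shape;K=c["mtx"];k=c["k1"]
    u,v=np.meshgrid(np.arange(w),np.arange(h))
    X=(u-K[0,2])/K[0,0];Y=(v-K[1,2])/K[1,1]
    x,y=X.copy(),Y.copy()
    for _ in range(8):
        f=1+k*(x*x+y*y);x=X/f;y=Y/f
    P=np.stack([x*d,y*d,d],-1)
    W=P@c["pose"][:3,:3].T+c["pose"][:3,3]
    W[d==0]=np.nan
    return W
E
python3 - <<'E'
from h import *
o=status.get_obs();print({k:np.round(v,3) for k,v in o.items()})
for n in("top","scene"):
    c=imaging.camera(n);cv2.imwrite(f"pics/{n}0.png",c["image"]);W=pts(c);np.savez(f"{n}0.npz",W=W,im=c["image"],pose=c["pose"])
    print(n,np.round(c["pose"],3).tolist(),c["mtx"].tolist(),c["k1"])
    for m in ["mixer","speed_knob","bottle_green","bottle_red","bottle_blue","carrier_1","petri_dish","tape_roll"]:
        for r in models.regions_of(c,m):
            p=W[r["region"]];print(m,round(r["confidence"],2),np.round(r["centre"]),np.round(np.nanmedian(p,0),3),np.round(np.nanmin(p,0),3),np.round(np.nanmax(p,0),3))
E
```

```text
pics
{'time_s': np.float64(0.0), 'q': array([-1.347,  0.182,  1.608,  0.   ,  1.354, -0.206]), 'dq': array([ 0.001,  0.001,  0.   ,  0.001,  0.002, -0.001]), 'joint_efforts': array([ 2.0000e-03, -4.4486e+01, -3.5134e+01, -0.0000e+00,  9.0000e-03,
        0.0000e+00]), 'eef_pos': array([ 0.24 , -0.522,  0.404]), 'eef_rot': array([-0.001,  0.977,  0.213, -0.   ]), 'wrist_force': array([-0.46 , -0.474,  0.461]), 'torque': array([ 0.023, -0.024,  0.018]), 'grasp_force': np.float64(0.0), 'opening': np.float64(1.002)}
top [[0.023, -0.991, 0.134, 0.395], [-1.0, -0.022, 0.007, -0.039], [-0.004, -0.134, -0.991, 1.05], [0.0, 0.0, 0.0, 1.0]] [[353.9605241706062, 0.0, 252.11434095834258], [0.0, 353.9605241706062, 193.712964508293], [0.0, 0.0, 1.0]] -0.09232407035219958
mixer 0.87 [183. 186.] [0.549 0.17  0.05 ] [ 0.454 -0.019 -0.005] [0.649 0.384 0.099]
speed_knob 0.63 [230. 192.] [0.523 0.034 0.07 ] [0.504 0.016 0.059] [0.546 0.056 0.099]
bottle_green 0.58 [136. 238.] [0.394 0.294 0.048] [ 0.375  0.282 -0.003] [0.411 0.335 0.066]
bottle_red 0.68 [178. 183.] [0.55  0.171 0.05 ] [ 0.454 -0.019 -0
[... 1248 characters left out ...]
] [0.515 0.041 0.069] [0.498 0.003 0.048] [0.568 0.06  0.097]
speed_knob 0.61 [181. 230.] [0.532 0.192 0.047] [ 0.448 -0.025 -0.006] [0.686 0.379 0.097]
bottle_green 0.53 [175. 284.] [0.383 0.306 0.046] [0.375 0.286 0.008] [0.403 0.322 0.067]
bottle_blue 0.69 [212. 261.] [0.39  0.181 0.049] [ 0.38   0.147 -0.003] [0.413 0.195 0.074]
carrier_1 0.81 [248. 249.] [0.376 0.065 0.023] [ 0.33   0.031 -0.006] [0.428 0.104 0.066]
carrier_1 0.63 [180. 229.] [0.532 0.193 0.047] [ 0.448 -0.031 -0.007] [0.686 0.379 0.097]
tape_roll 0.68 [246. 176.] [ 0.622 -0.106  0.016] [ 0.59  -0.14  -0.005] [ 0.66  -0.071  0.027]
tape_roll 0.16 [232. 207.] [0.516 0.04  0.067] [ 0.498 -0.001  0.048] [0.568 0.06  0.097]
```

```bash
python3 - <<'E'
from h import *
im=np.load("top0.npz")["im"]
cv2.imwrite("pics/top0c.png",cv2.resize(im[130:280,90:410],None,fx=2.5,fy=2.5,interpolation=cv2.INTER_CUBIC))
E
```

```text
(no output)
```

View pics/top0c.png

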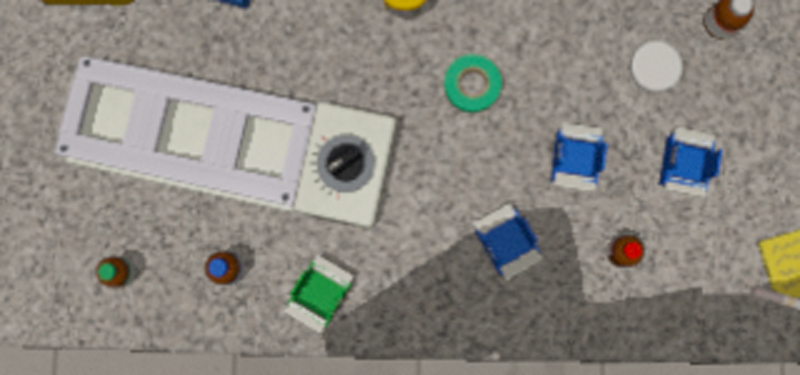

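The view shows blue carriers at crop (578,157), (690,160) and (507,240), and bottles green (113,270), blue (222,267) and red (630,250). The green carrier look-alike at (320,293) and the white-capped bottle at (735,12) match no listed thing, so I leave both alone. The knob is at (345,160).

```bash
cat >> h.py <<'E'
def rect(p):
    (c,s,a)=cv2.minAreaRect(p[:,:2].astype(np.float32)*1000)
    if s[0]<s[1]: s=s[::-1];a+=90
    return np.round(c,1),np.round(s,1),round((a+90)%180-90,1)  # mm, long-axis angle deg
def near(W,c,r,z0,z1):
    m=(np.hypot(W[...,0]-c[0],W[...,1]-c[1])<r)&(W[...,2]>z0)&(W[...,2]<z1)
    return W[m]
def plan(x,y,z,phi=None):
    """grasp point target m, tool-x yaw deg -> numbers for rows"""
    o=status.get_obs();q=o["eef_rot"];from scipy.spatial.transform import Rotation as R
    M=R.from_quat([q[1],q[2],q[3],q[0]]).as_matrix();f=np.degrees(np.arctan2(M[1,0],M[0,0]))
    g=o["eef_pos"]+M[:,2]*ctrl.grip_point_offset
    d=0
    if phi is not None: d=(phi-f+90)%180-90
    a=np.radians(f+d);X=np.array([np.cos(a),np.sin(a)]);Y=np.array([np.sin(a),-np.cos(a)])
    w=np.array([x,y])-g[:2]
    print("t",round(float(o["time_s"]),1),"grasp",np.round(g,4),"phi",round(f,2),"tilt",np.round(M[:2,2],4),"q6",round(o["q"][5],2),"F",np.round(o["wrist_force"],1),"open",round(float(o["opening"]),3))
    print(" turn rz total",round(-np.radians(d)/.1,2)," then x,y,z total rows units",np.round([w@X/.03,w@Y/.03,(g[2]-z)/.03],2))
E
python3 - <<'E'
from h import *
for n in("top","scene"):
    W=np.load(n+"0.npz")["W"]
    p=near(W,(.55,.17),.25,.04,.057);print(n,"mixer",rect(p),len(p))
    p=near(W,(.524,.035),.035,.088,.1);print("knob bar",rect(p),p.mean(0).round(4),len(p))
    p=near(W,(.524,.035),.035,.058,.07);print("skirt",rect(p))
    for c in[(.542,-.234),(.54,-.369),(.445,-.152)]:
        p=near(W,c,.05,.02,.036);print("car",rect(p))
        p=near(W,c,.05,.055,.07);print("  cheeks",rect(p) if len(p) else None,p[:,2].max() if len(p) else None)
    for c,h in[((.394,.294),.062),((.432,-.283),.062),((.403,.168),.07)]:
        p=near(W,c,.03,h-.007,h+.006)
        if len(p): print("cap",((p.min(0)+p.max(0))/2).round(4),p.mean(0).round(4),len(p))
plan(.524,.034,.2,0)
E
```

```text
top mixer (array([581.3, 175.2]), array([432.7, 388.8]), -5.1) 4245
knob bar (array([524.8,  35.4]), array([40.8, 14.2]), -51.1) [0.5249 0.0353 0.0941] 78
skirt (array([524.2,  35.4]), array([64.1, 59.3]), 23.2)
car (array([ 541.8, -230.8]), array([75.5, 52.3]), -7.5)
  cheeks (array([ 541.1, -230.7]), array([52.5, 31.2]), 82.4) 0.06481881797549993
car (array([ 539. , -363.8]), array([76.6, 50.7]), -11.2)
  cheeks (array([ 538. , -364.2]), array([51.4, 32.1]), 80.5) 0.06707516235365107
car (array([ 441.5, -151.1]), array([74.1, 51.4]), 28.7)
  cheeks (array([ 441.2, -151.4]), array([51.4, 29.7]), -60.9) 0.06569597248593928
cap [0.3927 0.3016 0.061 ] [0.3936 0.3015 0.0621] 41
cap [ 0.4317 -0.2877  0.0614] [ 0.432  -0.287   0.0619] 41
cap [0.4032 0.174  0.0705] [0.4028 0.1735 0.0706] 46
scene mixer (array([575.2, 177.1]), array([427.7, 386.5]), -7.0) 3472
knob bar (array([520.5,  39.1]), array([42.6, 13. ]), -51.5) [0.5195 0.0399 0.0927] 52
skirt (array([517.9,  44.4]), array([51.1, 47.1]), 42.2)
car (array([0., 0.]), array([0., 0.]), 0.0)
  cheeks None None
car (array([0., 0.]), array([0., 0.]), 0.0)
  cheeks None None
car (array([0., 0.]), array([0., 0.]), 0.0)
  cheeks None None
cap [0.3918 0.3026 0.0612] [0.3919 0.304  0.0619] 43
cap [ 0.421  -0.2893  0.0593] [ 0.4206 -0.2889  0.0598] 4
cap [0.3988 0.177  0.0693] [0.3984 0.1771 0.069 ] 40
t 0.9 grasp [ 0.2396 -0.5227  0.25  ] phi 24.62 tilt [0. 0.] q6 -0.21 F [-0.4  1.  -0.9] open 1.001
 turn rz total 4.3  then x,y,z total rows units [  9.48 -18.56   1.67]
```

>>> send_rows(
  commands=[
    [[0,0,0,0,0,-1],[0,0,0,0,0,-1],[0,0,0,0,0,-1],[0,0,0,0,0,-1],[0,0,0,0,0,-1],[0,0,0,0,0,-1],[0,0,0,0,0,-1],[0,0,0,0,0,-1]],
  ],
)

```text
time_s: 1.57
eef_pos: [0.2396, -0.5227, 0.4047]
eef_rot: [0.0, 0.815, 0.579, -0.0]
wrist_force: [0.3, -1.0, 0.1]
opening: 0.997
grasp_force: 0.0
```

>>> send_rows(
  commands=[
    [[0,0,0,0,0,-1],[0,0,0,0,0,-1],[0,0,0,0,0,-1],[0,0,0,0,0,-1],[0,0,0,0,0,-1],[0,0,0,0,0,-1],[0,0,0,0,0,-1],[0,0,0,0,0,-1]],
  ],
)

```text
time_s: 2.23
eef_pos: [0.2396, -0.5227, 0.4047]
eef_rot: [0.0, 0.526, 0.851, -0.0]
wrist_force: [-0.1, 0.1, 0.3]
opening: 0.998
grasp_force: 0.0
```

>>> send_rows(
  commands=[
    [[0,0,0,0,0,-0.8],[0,0,0,0,0,-0.8],[0,0,0,0,0,-0.8],[0,0,0,0,0,0],[0.35,0.8,0,0,0,0],[0.35,0.8,0,0,0,0],[0.35,0.8,0,0,0,0],[0.35,0.8,0,0,0,0]],
  ],
)

```text
time_s: 2.9
eef_pos: [0.2863, -0.4278, 0.4046]
eef_rot: [-0.0, 0.424, 0.906, 0.0]
wrist_force: [0.8, 0.1, -0.5]
opening: 0.998
grasp_force: 0.0
```

>>> send_rows(
  commands=[
    [[0.35,0.8,0,0,0,0],[0.35,0.8,0,0,0,0],[0.35,0.8,0,0,0,0],[0.35,0.8,0,0,0,0],[0.35,0.8,0,0,0,0],[0.35,0.8,0,0,0,0],[0.35,0.8,0,0,0,0],[0.35,0.8,0,0,0,0]],
  ],
)

```text
time_s: 3.57
eef_pos: [0.3793, -0.2397, 0.4049]
eef_rot: [0.0, 0.424, 0.906, -0.0]
wrist_force: [0.6, -0.9, 0.4]
opening: 1.0
grasp_force: 0.0
```

>>> send_rows(
  commands=[
    [[0.35,0.8,0,0,0,0],[0.35,0.8,0,0,0,0],[0.35,0.8,0,0,0,0],[0.35,0.8,0,0,0,0],[0.35,0.8,0,0,0,0],[0.35,0.8,0,0,0,0],[0.35,0.8,0,0,0,0],[0.35,0.8,0,0,0,0]],
  ],
)

```text
time_s: 4.23
eef_pos: [0.4723, -0.0518, 0.4049]
eef_rot: [0.0, 0.423, 0.906, 0.0]
wrist_force: [-0.7, -1.1, -0.1]
opening: 1.002
grasp_force: 0.0
```

>>> send_rows(
  commands=[
    [[0.35,0.8,0,0,0,0],[0.35,0.8,0,0,0,0],[0.35,0.8,0,0,0,0],[0.35,0.8,0,0,0,0],[0,0,0,0,0,0],[0,0,0,0,0,0]],
  ],
)

```text
time_s: 4.73
eef_pos: [0.5185, 0.0418, 0.4046]
eef_rot: [-0.0, 0.422, 0.907, -0.0]
wrist_force: [-0.0, -0.8, -0.2]
opening: 1.003
grasp_force: 0.0
```

```bash
cat >> h.py <<'E'
def wrist(n):
    c=imaging.camera("wrist");W=pts(c);cv2.imwrite(f"pics/{n}.png",c["image"]);np.savez(n+".npz",W=W,im=c["image"]);return c,W
E
python3 - <<'E'
from h import *
c,W=wrist("w1");p=near(W,(.524,.035),.04,.086,.1);print(rect(p),p.mean(0))
q=W[(W[...,2]>.045)&(W[...,2]<.055)];q=q[(np.hypot(q[:,0]-.53,q[:,1]-.1)<.3)];print(rect(q),len(q))
print(c["pose"].round(3))
T=np.load("top0.npz")["W"];p=near(T,(.55,.17),.25,.046,.057);p=p[(p[:,0]>.44)];print("mixer",rect(p),len(p))
plan(.5245,.036,.14,-51.2)
E
```

```text
(array([523.1,  38.5]), array([42.1, 13.9]), -50.2) [0.52249139 0.03930636 0.09218613]
(array([577.6,  50.1]), array([514.4, 439.8]), 42.6) 23863
[[ 0.765  0.616  0.188  0.471]
 [ 0.644 -0.732 -0.223  0.099]
 [-0.     0.292 -0.957  0.373]
 [ 0.     0.     0.     1.   ]]
mixer (array([609.8, 171.5]), array([391.3, 240.5]), 78.3) 3918
t 4.8 grasp [0.5182 0.0409 0.2498] phi 130.03 tilt [-0.0005 -0.0004] q6 -0.85 F [-0.3  0.2 -0.2] open 1.002
 turn rz total 0.22  then x,y,z total rows units [-0.26  0.06  3.66]
```

View pics/w1.png

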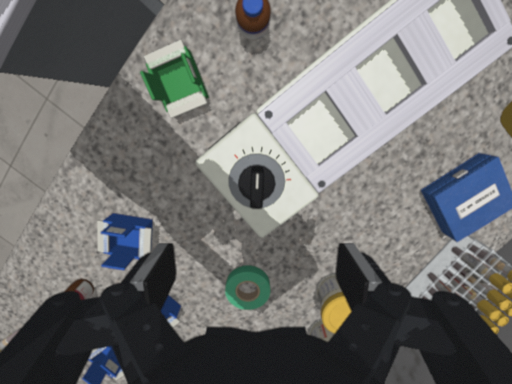

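>>> send_rows(
  commands=[
    [[-0.21,0.06,0.9,0,0,0.2],[0,0,0.9,0,0,0],[0,0,0.9,0,0,0],[0,0,0.9,0,0,0],[0,0,0.9,0,0,0],[0,0,0.9,0,0,0],[0,0,0.03,0,0,0],[0,0,0,0,0,0]],
  ],
)

```text
time_s: 5.45
eef_pos: [0.5229, 0.0363, 0.2408]
eef_rot: [-0.002, 0.432, 0.902, -0.001]
wrist_force: [0.1, 0.2, 0.1]
opening: 1.004
grasp_force: 0.0
```

>>> send_rows(
  commands=[
    [[0,0,0,0,0,0],[0,0,0,0,0,0],[0,0,0,0,0,0],[0,0,0,0,0,0],[0,0,0,0,0,0],[0,0,0,0,0,0],[0,0,0,0,0,0],[0,0,0,0,0,0]],
  ],
  jaw=0,
)

```text
time_s: 6.12
eef_pos: [0.524, 0.0371, 0.2426]
eef_rot: [0.0, 0.431, 0.902, -0.0]
wrist_force: [-2.9, -1.1, 6.2]
opening: 0.153
grasp_force: 58.5
```

>>> send_rows(
  commands=[
    [[0,0,0,0,0,0],[0,0,0,0,0,0],[0,0,0,0,0,0],[0,0,0,0,0,0]],
  ],
)

```text
time_s: 6.45
eef_pos: [0.524, 0.0371, 0.2426]
eef_rot: [0.0, 0.431, 0.902, -0.0]
wrist_force: [-2.0, -1.1, 5.9]
opening: 0.152
grasp_force: 58.5
```

>>> send_rows(
  commands=[
    [[0,0,0,0,0,-0.6],[0,0,0,0,0,-0.6],[0,0,0,0,0,-0.6],[0,0,0,0,0,-0.6],[0,0,0,0,0,-0.6],[0,0,0,0,0,-0.6],[0,0,0,0,0,-0.6],[0,0,0,0,0,-0.6]],
  ],
)

```text
time_s: 7.12
eef_pos: [0.5241, 0.0373, 0.2426]
eef_rot: [0.0, 0.203, 0.979, 0.0]
wrist_force: [-1.9, 0.4, 5.0]
opening: 0.15
grasp_force: 58.6
```

>>> send_rows(
  commands=[
    [[0,0,0,0,0,-0.6],[0,0,0,0,0,-0.6],[0,0,0,0,0,-0.5],[0,0,0,0,0,-0.4],[0,0,0,0,0,0],[0,0,0,0,0,0]],
  ],
)

```text
time_s: 7.62
eef_pos: [0.5241, 0.0374, 0.2426]
eef_rot: [0.0, 0.1, 0.995, 0.0]
wrist_force: [-0.8, 0.8, 5.0]
opening: 0.148
grasp_force: 58.5
```

```bash
python3 - <<'E'
from h import *
plan(.5245,.036,.2);print(status.get_obs()["torque"])
W=np.load("w1.npz")["W"]
q=W[(W[...,2]>.044)&(W[...,2]<.056)]
q=q[(np.abs(q[:,0]-.55)<.11)&(q[:,1]<.38)&(q[:,1]>-.03)]
print(len(q)); im=np.zeros((500,300),np.uint8)
im[((q[:,1]+.05)*1000).astype(int),((q[:,0]-.43)*1000).astype(int)]=255
im=cv2.morphologyEx(im,cv2.MORPH_CLOSE,np.ones((5,5)))
n,l,s,ct=cv2.connectedComponentsWithStats(im);k=1+np.argmax(s[1:,4]);v,u=np.nonzero(l==k)
print(rect(np.c_[u/1000+.43,v/1000-.05]))
cv2.imwrite("pics/m.png",(l==k).astype(np.uint8)*255)
E
```

```text
t 7.6 grasp [0.5243 0.0374 0.0879] phi 168.47 tilt [0.001  0.0002] q6 -1.52 F [-0.8  0.8  5. ] open 0.148
 turn rz total -0.0  then x,y,z total rows units [-0.02 -0.05 -3.74]
[0.22915602 0.18447699 0.02854427]
23463
(array([550.2, 181. ]), array([381.1, 128.9]), 79.1)
```

View pics/m.png

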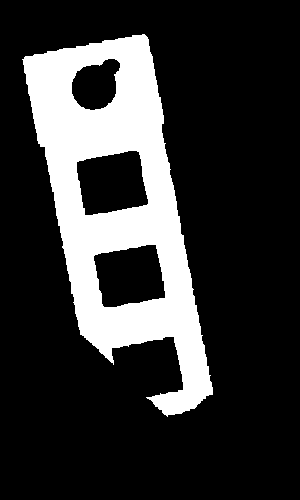

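>>> send_rows(
  commands=[
    [[0,0,0,0,0,0],[0,0,0,0,0,0],[0,0,0,0,0,0],[0,0,0,0,0,0],[0,0,-0.8,0,0,0],[0,0,-0.8,0,0,0],[0,0,-0.8,0,0,0],[0,0,-0.8,0,0,0]],
  ],
  jaw=1,
)

```text
time_s: 8.28
eef_pos: [0.5236, 0.0371, 0.3386]
eef_rot: [-0.0, 0.101, 0.995, 0.0]
wrist_force: [0.2, 0.4, 0.7]
opening: 0.998
grasp_force: 0.0
```

>>> send_rows(
  commands=[
    [[0.78,0.65,0,0,0,0],[0.78,0.65,0,0,0,0],[0.78,0.65,0,0,0,0],[0.78,0.65,0,0,0,0],[0.78,0.65,0,0,0,0],[0.78,0.65,0,0,0,0],[0,0,0,0,0,0],[0,0,0,0,0,0]],
  ],
)

```text
time_s: 8.95
eef_pos: [0.4089, 0.1808, 0.3378]
eef_rot: [0.0, 0.099, 0.995, -0.0]
wrist_force: [-0.2, 1.2, 0.6]
opening: 0.999
grasp_force: 0.0
```

```bash
cat >> h.py <<'E'
def cap(W,c,h,r=.035):
    p=near(W,c,r,h-.005,h+.006)
    if len(p)<5: return None
    (cc,rr)=cv2.minEnclosingCircle(p[:,:2].astype(np.float32)*1000);return np.round(cc,1),round(rr,1),len(p)
E
python3 - <<'E'
from h import *
c=imaging.camera("top");T=pts(c);cv2.imwrite("pics/top2.png",c["image"])
p=near(T,(.524,.035),.035,.088,.1);print("knob bar",rect(p))
c,W=wrist("w2");print("blue",cap(W,(.4035,.175),.07),"green",cap(W,(.393,.302),.062),"top",cap(T,(.4035,.175),.07))
plan(.4035,.175,.048)
E
```

```text
knob bar (array([524.8,  35.4]), array([41.3, 13.5]), -11.1)
blue (array([401.9, 175.7]), 10.0, 382) green (array([393.8, 302.8]), 9.9, 374) top None
t 9.1 grasp [0.4102 0.1796 0.1833] phi 168.46 tilt [ 0.0007 -0.0002] q6 -1.22 F [ 0.8 -0.1  0.2] open 0.998
 turn rz total -0.0  then x,y,z total rows units [ 0.19 -0.2   4.51]
```

>>> send_rows(
  commands=[
    [[0.24,-0.19,0,0,0,0],[0,0,0.9,0,0,0],[0,0,0.9,0,0,0],[0,0,0.9,0,0,0],[0,0,0.9,0,0,0],[0,0,0.9,0,0,0],[0,0,0,0,0,0],[0,0,0,0,0,0]],
  ],
)

```text
time_s: 9.72
eef_pos: [0.401, 0.1748, 0.2019]
eef_rot: [-0.002, 0.102, 0.995, -0.001]
wrist_force: [0.3, 0.0, 0.6]
opening: 0.998
grasp_force: 0.0
```

>>> send_rows(
  commands=[
    [[0,0,0,0,0,0],[0,0,0,0,0,0],[0,0,0,0,0,0],[0,0,0,0,0,0],[0,0,0,0,0,0],[0,0,0,0,0,0],[0,0,0,0,0,0],[0,0,0,0,0,0]],
  ],
  jaw=0,
)

```text
time_s: 10.38
eef_pos: [0.4023, 0.1759, 0.2044]
eef_rot: [0.001, 0.101, 0.995, 0.0]
wrist_force: [-1.9, -1.2, 8.8]
opening: 0.428
grasp_force: 59.1
```

>>> send_rows(
  commands=[
    [[0,0,-0.9,0,0,0],[0,0,-0.9,0,0,0],[0,0,-0.9,0,0,0],[0,0,-0.9,0,0,0],[0,0,-0.9,0,0,0],[0,0,0,0,0,0],[0,0,0,0,0,0]],
  ],
)

```text
time_s: 10.97
eef_pos: [0.402, 0.176, 0.3399]
eef_rot: [0.002, 0.101, 0.995, 0.001]
wrist_force: [0.4, 0.6, -1.6]
opening: 0.429
grasp_force: 60.2
```

```bash
python3 - <<'E'
from h import *
plan(.4415,-.151,.183,118.7)
E
```

```text
t 11.0 grasp [0.4028 0.1761 0.1852] phi 168.46 tilt [0.005  0.0007] q6 -1.23 F [ 0.4  0.6 -1.6] open 0.429
 turn rz total 8.68  then x,y,z total rows units [-10.18  -4.1    0.07]
```

>>> send_rows(
  commands=[
    [[0,0,0,0,0,0.96],[0,0,0,0,0,0.96],[0,0,0,0,0,0.96],[0,0,0,0,0,0.96],[0,0,0,0,0,0.96],[0,0,0,0,0,0.96],[0,0,0,0,0,0.96],[0,0,0,0,0,0.96]],
  ],
)

```text
time_s: 11.63
eef_pos: [0.4008, 0.1757, 0.3362]
eef_rot: [-0.001, 0.468, 0.884, -0.001]
wrist_force: [-0.9, 1.0, -1.1]
opening: 0.429
grasp_force: 60.2
```

>>> send_rows(
  commands=[
    [[0,0,0,0,0,0.98],[-0.8,-0.27,0,0,0,0],[-0.8,-0.27,0,0,0,0],[-0.8,-0.27,0,0,0,0],[-0.8,-0.27,0,0,0,0],[-0.8,-0.27,0,0,0,0],[-0.8,-0.27,0,0,0,0],[-0.8,-0.27,0,0,0,0]],
  ],
)

```text
time_s: 12.3
eef_pos: [0.4322, 0.0002, 0.3364]
eef_rot: [-0.001, 0.509, 0.861, -0.0]
wrist_force: [-0.6, 0.0, -1.5]
opening: 0.425
grasp_force: 60.2
```

>>> send_rows(
  commands=[
    [[-0.8,-0.27,0,0,0,0],[-0.8,-0.27,0,0,0,0],[-0.8,-0.27,0,0,0,0],[-0.8,-0.27,0,0,0,0],[-0.8,-0.27,0,0,0,0],[-0.8,-0.27,0,0,0,0],[-0.8,-0.27,0,0,0,0],[-0.8,-0.27,0,0,0,0]],
  ],
)

```text
time_s: 12.97
eef_pos: [0.4681, -0.1991, 0.3361]
eef_rot: [-0.001, 0.509, 0.861, 0.0]
wrist_force: [-0.2, -0.0, -1.7]
opening: 0.425
grasp_force: 60.2
```

>>> send_rows(
  commands=[
    [[0,0,0,0,0,0],[0,0,0,0,0,0]],
  ],
)

```text
time_s: 13.13
eef_pos: [0.4681, -0.199, 0.3362]
eef_rot: [-0.001, 0.51, 0.86, 0.0]
wrist_force: [-0.1, 0.9, -1.8]
opening: 0.425
grasp_force: 60.2
```

```bash
cat >> h.py <<'E'
def carr(W,c,r=.055):
    """centre from flange/rim level and from cheek tops; angle = carrier x"""
    p=near(W,c,r,.022,.034);q=near(W,c,r,.056,.067)
    return rect(p),(rect(q) if len(q)>4 else None)
E
python3 - <<'E'
from h import *
c,W=wrist("w3");print(carr(W,(.4415,-.151)))
T=pts(imaging.camera("top"))
for k in[(.542,-.231),(.539,-.364),(.4415,-.151)]:print(carr(T,k))
plan(.4415,-.151,.183,118.7)
E
```

```text
((array([ 439.9, -149.6]), array([76.2, 50.9]), 30.0), (array([ 439.9, -149.5]), array([52.2, 31.4]), -59.4))
((array([ 576.1, -211. ]), array([11.5,  2.3]), -33.8), None)
((array([0., 0.]), array([0., 0.]), 0.0), None)
((array([ 441.5, -150.9]), array([73.9, 49.6]), 31.1), (array([ 441.4, -150.4]), array([55.5,  2.7]), -89.1))
t 13.2 grasp [ 0.4677 -0.1972  0.1818] phi 118.82 tilt [-0.0021  0.0019] q6 -1.14 F [-0.2 -0.6 -1. ] open 0.428
 turn rz total 0.02  then x,y,z total rows units [ 1.77 -0.03 -0.04]
```

View pics/w3.png

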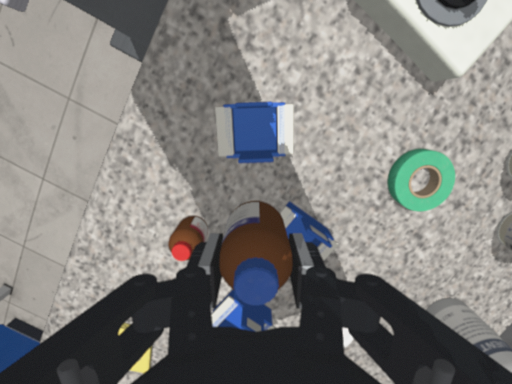

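>>> send_rows(
  commands=[
    [[0.9,-0.02,0,0,0,-0.16],[0.91,0,0,0,0,0],[0,0,0,0,0,0],[0,0,0.5,0,0,0],[0,0,0.5,0,0,0],[0,0,0.5,0,0,0],[0,0,0.5,0,0,0],[0,0,0,0,0,0]],
  ],
)

```text
time_s: 13.9
eef_pos: [0.4402, -0.1495, 0.2749]
eef_rot: [-0.003, 0.501, 0.865, 0.0]
wrist_force: [-0.5, 0.9, -1.5]
opening: 0.431
grasp_force: 60.2
```

```bash
python3 - <<'E'
from h import *
plan(.440,-.1496,.0574,119.7)
E
```

```text
t 13.9 grasp [ 0.4395 -0.149   0.1202] phi 119.81 tilt [-0.0046  0.0031] q6 -1.1 F [-0.5  0.9 -1.5] open 0.431
 turn rz total 0.02  then x,y,z total rows units [-0.03  0.    2.09]
```

>>> send_rows(
  commands=[
    [[0,0,0.35,0,0,0],[0,0,0.35,0,0,0],[0,0,0.35,0,0,0],[0,0,0.35,0,0,0],[0,0,0.35,0,0,0],[0,0,0.34,0,0,0],[0,0,0,0,0,0],[0,0,0,0,0,0]],
  ],
)

```text
time_s: 14.57
eef_pos: [0.4412, -0.151, 0.2142]
eef_rot: [-0.001, 0.502, 0.865, 0.0]
wrist_force: [-0.5, 0.4, -0.2]
opening: 0.424
grasp_force: 60.2
```

```bash
python3 - <<'E'
from h import *
plan(.440,-.1496,.0574,119.7)
E
```

```text
t 14.6 grasp [ 0.441  -0.1508  0.0595] phi 119.73 tilt [-0.0017  0.0011] q6 -1.1 F [-0.5  0.4 -0.2] open 0.424
 turn rz total 0.01  then x,y,z total rows units [ 0.05 -0.01  0.07]
```

>>> send_rows(
  commands=[
    [[0,0,0.08,0,0,0],[0,0,0,0,0,0]],
  ],
)

```text
time_s: 14.73
eef_pos: [0.4417, -0.1513, 0.2129]
eef_rot: [0.0, 0.502, 0.865, -0.0]
wrist_force: [-0.0, -0.8, -0.2]
opening: 0.431
grasp_force: 60.2
```

>>> send_rows(
  commands=[
    [[0,0,0,0,0,0],[0,0,0,0,0,0],[0,0,0,0,0,0],[0,0,0,0,0,0],[0,0,-0.5,0,0,0],[0,0,-0.9,0,0,0],[0,0,-0.9,0,0,0],[0,0,-0.9,0,0,0]],
  ],
  jaw=1,
)

```text
time_s: 15.4
eef_pos: [0.4413, -0.151, 0.3097]
eef_rot: [-0.0, 0.502, 0.865, 0.0]
wrist_force: [0.1, -0.4, -0.7]
opening: 0.999
grasp_force: 0.0
```

>>> send_rows(
  commands=[
    [[-0.85,0,-0.9,0,0,0],[-0.85,0,0,0,0,0],[-0.85,0,0,0,0,0],[-0.85,0,0,0,0,0],[-0.85,0,0,0,0,0],[0,0,0,0,0,0],[0,0,0,0,0,0]],
  ],
)

```text
time_s: 15.98
eef_pos: [0.5049, -0.2627, 0.3354]
eef_rot: [-0.0, 0.503, 0.865, 0.0]
wrist_force: [0.1, 0.8, 0.4]
opening: 0.999
grasp_force: 0.0
```

```bash
python3 - <<'E'
from h import *
c,W=wrist("w4");print("C",carr(W,(.441,-.150)),"blue cap",cap(W,(.441,-.150),.076,.03))
print("A",carr(W,(.542,-.231)));print("B",carr(W,(.539,-.364)));print("red",cap(W,(.432,-.288),.062))
plan(.432,-.288,.046)
E
```

```text
C ((array([ 440.2, -149.8]), array([75. , 52.7]), 31.0), (array([ 440.8, -149.6]), array([52.9, 36.5]), -60.2)) blue cap (array([ 441.7, -150.9]), 10.3, 617)
A ((array([ 539.7, -231.2]), array([75.9, 51.4]), -7.4), (array([ 539.3, -231. ]), array([52. , 32.1]), 82.7))
B ((array([ 536.4, -363.2]), array([75.4, 53.8]), -10.9), (array([ 536.4, -362.4]), array([53.4, 32.1]), 78.5))
red (array([ 431.2, -286.1]), 9.2, 315)
t 16.0 grasp [ 0.5043 -0.2616  0.1805] phi 119.71 tilt [-0.0009  0.001 ] q6 -1.21 F [-0.4  0.2  0.4] open 1.0
 turn rz total -0.0  then x,y,z total rows units [ 0.43 -2.53  4.48]
```

View pics/w4.png

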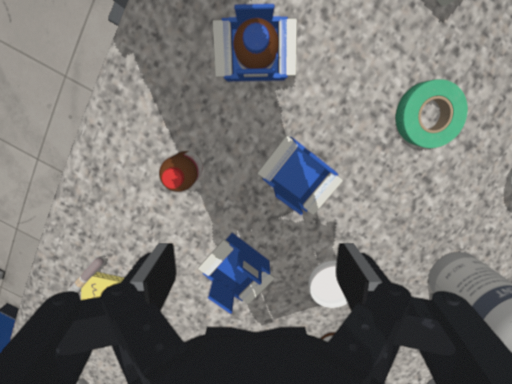

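>>> send_rows(
  commands=[
    [[0.17,-0.84,0,0,0,0],[0.17,-0.84,0,0,0,0],[0.16,-0.84,0,0,0,0],[0,0,0.89,0,0,0],[0,0,0.89,0,0,0],[0,0,0.89,0,0,0],[0,0,0.89,0,0,0],[0,0,0.89,0,0,0]],
  ],
)

```text
time_s: 16.7
eef_pos: [0.4312, -0.285, 0.2014]
eef_rot: [0.0, 0.502, 0.865, 0.0]
wrist_force: [-0.2, 0.9, -0.0]
opening: 1.0
grasp_force: 0.0
```

>>> send_rows(
  commands=[
    [[0,0,0,0,0,0],[0,0,0,0,0,0]],
  ],
)

```text
time_s: 16.87
eef_pos: [0.4309, -0.2848, 0.2013]
eef_rot: [-0.002, 0.502, 0.865, 0.001]
wrist_force: [-0.8, 0.1, 0.3]
opening: 0.997
grasp_force: 0.0
```

>>> send_rows(
  commands=[
    [[0,0,0,0,0,0],[0,0,0,0,0,0],[0,0,0,0,0,0],[0,0,0,0,0,0],[0,0,0,0,0,0],[0,0,0,0,0,0],[0,0,0,0,0,0]],
  ],
  jaw=0,
)

```text
time_s: 17.45
eef_pos: [0.4322, -0.2868, 0.2039]
eef_rot: [0.001, 0.502, 0.865, -0.0]
wrist_force: [-1.6, 1.9, 7.9]
opening: 0.4
grasp_force: 59.1
```

>>> send_rows(
  commands=[
    [[0,0,-0.9,0,0,0],[0,0,-0.9,0,0,0],[0,0,-0.9,0,0,0],[0,0,-0.9,0,0,0],[0,0,-0.9,0,0,0],[0,0,0,0,0,0],[0,0,0,0,0,0]],
  ],
)

```text
time_s: 18.03
eef_pos: [0.4321, -0.2867, 0.3395]
eef_rot: [0.002, 0.502, 0.865, -0.001]
wrist_force: [0.3, 0.4, -1.0]
opening: 0.402
grasp_force: 60.1
```

```bash
python3 - <<'E'
from h import *
plan(.5364,-.363,.183,79.1)
E
```

```text
t 18.0 grasp [ 0.4326 -0.2872  0.1848] phi 119.74 tilt [ 0.0033 -0.0035] q6 -1.33 F [ 0.3  0.4 -1. ] open 0.402
 turn rz total 7.09  then x,y,z total rows units [-1.83  3.87  0.06]
```

>>> send_rows(
  commands=[
    [[0,0,0,0,0,0.89],[0,0,0,0,0,0.89],[0,0,0,0,0,0.89],[0,0,0,0,0,0.89],[0,0,0,0,0,0.89],[0,0,0,0,0,0.89],[0,0,0,0,0,0.89],[0,0,0,0,0,0.86]],
  ],
)

```text
time_s: 18.7
eef_pos: [0.4312, -0.2859, 0.3355]
eef_rot: [-0.002, 0.772, 0.635, -0.0]
wrist_force: [0.5, 0.9, -1.5]
opening: 0.402
grasp_force: 60.0
```

>>> send_rows(
  commands=[
    [[-0.76,0.77,0,0,0,0],[-0.76,0.77,0,0,0,0],[-0.76,0.77,0,0,0,0],[-0.76,0.77,0,0,0,0],[-0.76,0.77,0,0,0,0],[0,0,0,0,0,0],[0,0,0,0,0,0]],
  ],
)

```text
time_s: 19.28
eef_pos: [0.5235, -0.4209, 0.334]
eef_rot: [-0.002, 0.771, 0.636, -0.0]
wrist_force: [-0.4, 0.6, -2.0]
opening: 0.402
grasp_force: 60.2
```

```bash
python3 - <<'E'
from h import *
c,W=wrist("w5")
print("A",carr(W,(.5395,-.231)));print("B",carr(W,(.5364,-.363)))
plan(.5364,-.363,.118,79.1)
E
```

```text
A ((array([ 536.3, -252.9]), array([74.3, 10.9]), -9.6), None)
B ((array([ 536.7, -363.3]), array([75.7, 51.2]), -10.9), (array([ 536.8, -363. ]), array([51.5, 31.8]), 79.3))
t 19.3 grasp [ 0.5227 -0.4194  0.1798] phi 79.09 tilt [-0.0028  0.0034] q6 -0.66 F [-0.2  0.5 -1.2] open 0.398
 turn rz total -0.0  then x,y,z total rows units [1.93 0.09 2.06]
```

>>> send_rows(
  commands=[
    [[0.97,0.1,0,0,0,0],[0.99,0,0,0,0,0],[0,0,0.5,0,0,0],[0,0,0.5,0,0,0],[0,0,0.5,0,0,0],[0,0,0.5,0,0,0],[0,0,0,0,0,0],[0,0,0,0,0,0]],
  ],
)

```text
time_s: 20.0
eef_pos: [0.5368, -0.3616, 0.2761]
eef_rot: [-0.002, 0.771, 0.637, -0.0]
wrist_force: [-0.9, -0.5, -0.6]
opening: 0.4
grasp_force: 60.2
```

```bash
python3 - <<'E'
from h import *
plan(.5367,-.363,.0570,79.1)
E
```

```text
t 20.0 grasp [ 0.5365 -0.3613  0.1214] phi 79.14 tilt [-0.0023  0.0023] q6 -0.59 F [-0.9 -0.5 -0.6] open 0.4
 turn rz total 0.01  then x,y,z total rows units [-0.06  0.02  2.15]
```

>>> send_rows(
  commands=[
    [[-0.05,0,0.35,0,0,0],[0,0,0.35,0,0,0],[0,0,0.35,0,0,0],[0,0,0.35,0,0,0],[0,0,0.35,0,0,0],[0,0,0.35,0,0,0],[0,0,0.05,0,0,0],[0,0,0,0,0,0]],
  ],
)

```text
time_s: 20.67
eef_pos: [0.5371, -0.3642, 0.2114]
eef_rot: [-0.001, 0.771, 0.637, -0.0]
wrist_force: [-0.1, 0.5, -0.1]
opening: 0.401
grasp_force: 60.2
```

```bash
python3 - <<'E'
from h import *
plan(.5367,-.363,.0570,79.1)
E
```

```text
t 20.7 grasp [ 0.5369 -0.3639  0.0567] phi 79.11 tilt [-0.0014  0.0014] q6 -0.59 F [-0.1  0.5 -0.1] open 0.401
 turn rz total 0.0  then x,y,z total rows units [ 0.03 -0.01 -0.01]
```

>>> send_rows(
  commands=[
    [[0,0,0,0,0,0],[0,0,0,0,0,0],[0,0,0,0,0,0],[0,0,0,0,0,0],[0,0,-0.5,0,0,0],[0,0,-0.9,0,0,0],[0,0,-0.9,0,0,0],[0,0,-0.9,0,0,0]],
  ],
  jaw=1,
)

```text
time_s: 21.33
eef_pos: [0.5373, -0.3643, 0.311]
eef_rot: [0.0, 0.771, 0.637, 0.0]
wrist_force: [-0.2, 0.6, -0.1]
opening: 1.0
grasp_force: 0.0
```

>>> send_rows(
  commands=[
    [[0,0,-0.9,0,0,0],[0.79,-0.37,0,0,0,0],[0.79,-0.37,0,0,0,0],[0.79,-0.37,0,0,0,0],[0.79,-0.37,0,0,0,0],[0.79,-0.37,0,0,0,0],[0.79,-0.37,0,0,0,0],[0.79,-0.37,0,0,0,0]],
  ],
)

```text
time_s: 22.0
eef_pos: [0.4919, -0.1856, 0.3372]
eef_rot: [0.001, 0.771, 0.637, 0.0]
wrist_force: [0.5, 0.2, 0.6]
opening: 1.003
grasp_force: 0.0
```

>>> send_rows(
  commands=[
    [[0.79,-0.37,0,0,0,0],[0.79,-0.37,0,0,0,0],[0.79,-0.37,0,0,0,0],[0.79,-0.37,0,0,0,0],[0.79,-0.37,0,0,0,0],[0.79,-0.37,0,0,0,0],[0.79,-0.37,0,0,0,0],[0.79,-0.37,0,0,0,0]],
  ],
)

```text
time_s: 22.67
eef_pos: [0.4405, 0.0173, 0.3372]
eef_rot: [0.001, 0.771, 0.637, 0.001]
wrist_force: [1.3, 1.2, -0.3]
opening: 1.002
grasp_force: 0.0
```

>>> send_rows(
  commands=[
    [[0.79,-0.37,0,0,0,0],[0.79,-0.37,0,0,0,0],[0.79,-0.37,0,0,0,0],[0.79,-0.37,0,0,0,0],[0.79,-0.37,0,0,0,0],[0.79,-0.37,0,0,0,0],[0.79,-0.37,0,0,0,0],[0.79,-0.37,0,0,0,0]],
  ],
)

```text
time_s: 23.33
eef_pos: [0.3891, 0.2204, 0.3372]
eef_rot: [0.0, 0.771, 0.637, 0.001]
wrist_force: [-0.3, -0.5, 0.0]
opening: 1.003
grasp_force: 0.0
```

>>> send_rows(
  commands=[
    [[0.79,-0.37,0,0,0,0],[0,0,0,0,0,0],[0,0,0,0,0,0]],
  ],
)

```text
time_s: 23.58
eef_pos: [0.3828, 0.2454, 0.3368]
eef_rot: [0.0, 0.77, 0.638, 0.001]
wrist_force: [0.7, 0.1, 1.0]
opening: 0.995
grasp_force: 0.0
```

```bash
python3 - <<'E'
from h import *
T=pts(imaging.camera("top"))
for n,k in zip("ABC",[(.542,-.231),(.539,-.364),(.4415,-.151)]):print(n,carr(T,k))
print("red",cap(T,(.538,-.364),.068,.02),"blue",cap(T,(.4425,-.151),.076,.02))
c,W=wrist("w6");print("green",cap(W,(.3935,.3025),.062))
plan(.3938,.3028,.046,79.1)
E
```

```text
A ((array([ 541.7, -230.5]), array([75.6, 52.2]), -7.3), (array([ 540.8, -230.9]), array([52.9, 30.6]), 81.7))
B ((array([ 538.5, -363.9]), array([75.9, 51.3]), -11.2), (array([ 538.6, -364.6]), array([51.3, 32.2]), 77.9))
C ((array([ 442. , -151.4]), array([73.8, 52.1]), 30.4), (array([ 441.7, -151.1]), array([51.5, 34.8]), -62.5))
red (array([ 539. , -362.7]), 9.8, 40) blue (array([ 442.8, -152.9]), 9.9, 44)
green (array([394.3, 303.2]), 9.4, 378)
t 23.7 grasp [0.3834 0.2441 0.1817] phi 79.13 tilt [ 0.0011 -0.0001] q6 0.49 F [ 0.1 -0.8  0.3] open 1.002
 turn rz total 0.01  then x,y,z total rows units [ 1.99 -0.03  4.52]
```

Red and blue are seated in their carriers. Next is green.

>>> send_rows(
  commands=[
    [[1,-0.03,0,0,0,0],[1,0,0,0,0,0],[0,0,0.9,0,0,0],[0,0,0.9,0,0,0],[0,0,0.9,0,0,0],[0,0,0.9,0,0,0],[0,0,0.9,0,0,0],[0,0,0,0,0,0]],
  ],
)

```text
time_s: 24.35
eef_pos: [0.3919, 0.3013, 0.1962]
eef_rot: [-0.001, 0.772, 0.636, -0.004]
wrist_force: [-0.8, -0.8, -0.6]
opening: 0.997
grasp_force: 0.0
```

>>> send_rows(
  commands=[
    [[0,0,0,0,0,0],[0,0,0,0,0,0],[0,0,0,0,0,0],[0,0,0,0,0,0],[0,0,0,0,0,0],[0,0,0,0,0,0],[0,0,0,0,0,0],[0,0,0,0,0,0]],
  ],
  jaw=0,
)

```text
time_s: 25.02
eef_pos: [0.3947, 0.304, 0.2029]
eef_rot: [0.001, 0.771, 0.637, 0.002]
wrist_force: [-0.3, -1.9, 5.4]
opening: 0.401
grasp_force: 59.2
```

>>> send_rows(
  commands=[
    [[0,0,-0.9,0,0,0],[0,0,-0.9,0,0,0],[0,0,-0.9,0,0,0],[0,0,-0.9,0,0,0],[0,0,-0.9,0,0,0],[0,0,0,0,0,0],[0,0,0,0,0,0]],
  ],
)

```text
time_s: 25.6
eef_pos: [0.3942, 0.3039, 0.3385]
eef_rot: [0.001, 0.771, 0.637, 0.003]
wrist_force: [0.4, -0.1, -1.5]
opening: 0.4
grasp_force: 59.9
```

```bash
python3 - <<'E'
from h import *
plan(.5398,-.231,.183,82.6)
E
```

```text
t 25.6 grasp [0.395  0.3043 0.1838] phi 79.13 tilt [0.0054 0.0024] q6 0.61 F [ 0.4 -0.1 -1.5] open 0.4
 turn rz total -0.61  then x,y,z total rows units [-17.07   7.08   0.03]
```

>>> send_rows(
  commands=[
    [[0,0,0,0,0,-0.61],[-0.79,0.295,0,0,0,0],[-0.79,0.295,0,0,0,0],[-0.79,0.295,0,0,0,0],[-0.79,0.295,0,0,0,0],[-0.79,0.295,0,0,0,0],[-0.79,0.295,0,0,0,0],[-0.79,0.295,0,0,0,0]],
  ],
)

```text
time_s: 26.27
eef_pos: [0.4331, 0.1299, 0.3345]
eef_rot: [-0.001, 0.751, 0.66, -0.001]
wrist_force: [0.3, -0.4, -2.3]
opening: 0.4
grasp_force: 59.9
```

>>> send_rows(
  commands=[
    [[-0.79,0.295,0,0,0,0],[-0.79,0.295,0,0,0,0],[-0.79,0.295,0,0,0,0],[-0.79,0.295,0,0,0,0],[-0.79,0.295,0,0,0,0],[-0.79,0.295,0,0,0,0],[-0.79,0.295,0,0,0,0],[-0.79,0.295,0,0,0,0]],
  ],
)

```text
time_s: 26.93
eef_pos: [0.479, -0.0671, 0.3344]
eef_rot: [-0.001, 0.751, 0.66, -0.0]
wrist_force: [-0.0, -0.2, -1.1]
opening: 0.402
grasp_force: 59.9
```

>>> send_rows(
  commands=[
    [[-0.79,0.295,0,0,0,0],[-0.79,0.295,0,0,0,0],[-0.79,0.295,0,0,0,0],[-0.79,0.295,0,0,0,0],[-0.79,0.295,0,0,0,0],[-0.79,0.295,0,0,0,0],[-0.79,0.295,0,0,0,0],[-0.79,0.295,0,0,0,0]],
  ],
)

```text
time_s: 27.6
eef_pos: [0.525, -0.264, 0.3341]
eef_rot: [-0.001, 0.751, 0.66, -0.0]
wrist_force: [0.7, 0.0, -1.3]
opening: 0.4
grasp_force: 59.9
```

>>> send_rows(
  commands=[
    [[-0.79,0.295,0,0,0,0],[0,0,0,0,0,0],[0,0,0,0,0,0]],
  ],
)

```text
time_s: 27.85
eef_pos: [0.5306, -0.2887, 0.3341]
eef_rot: [-0.001, 0.752, 0.659, -0.0]
wrist_force: [-0.1, 0.2, -0.4]
opening: 0.399
grasp_force: 60.0
```

```bash
python3 - <<'E'
from h import *
c,W=wrist("w7")
print("A",carr(W,(.5395,-.231)))
plan(.5398,-.231,.118,82.6)
E
```

```text
A ((array([ 539.8, -230.8]), array([75.5, 51.2]), -7.2), (array([ 539.8, -230.7]), array([50.8, 31.8]), 82.6))
t 27.9 grasp [ 0.5302 -0.2873  0.1794] phi 82.56 tilt [-0.0021  0.0021] q6 -0.56 F [ 0.5  0.2 -0.2] open 0.404
 turn rz total -0.01  then x,y,z total rows units [1.9  0.08 2.05]
```

>>> send_rows(
  commands=[
    [[0.95,0.08,0,0,0,0],[0.97,0,0,0,0,0],[0,0,0.5,0,0,0],[0,0,0.5,0,0,0],[0,0,0.5,0,0,0],[0,0,0.5,0,0,0],[0,0,0,0,0,0],[0,0,0,0,0,0]],
  ],
)

```text
time_s: 28.57
eef_pos: [0.5403, -0.2296, 0.2746]
eef_rot: [-0.002, 0.751, 0.66, -0.0]
wrist_force: [-1.0, -0.0, -0.8]
opening: 0.396
grasp_force: 60.0
```

>>> send_rows(
  commands=[
    [[0,0,0.35,0,0,0],[0,0,0.35,0,0,0],[0,0,0.35,0,0,0],[0,0,0.35,0,0,0],[0,0,0.35,0,0,0],[0,0,0.35,0,0,0],[0,0,0.07,0,0,0],[0,0,0,0,0,0]],
  ],
)

```text
time_s: 29.23
eef_pos: [0.5406, -0.2309, 0.2095]
eef_rot: [-0.001, 0.751, 0.66, -0.0]
wrist_force: [-0.5, 0.0, -0.8]
opening: 0.401
grasp_force: 60.0
```

```bash
python3 - <<'E'
from h import *
plan(.5398,-.2308,.056,82.6)
E
```

```text
t 29.2 grasp [ 0.5403 -0.2308  0.0548] phi 82.6 tilt [-0.0015  0.001 ] q6 -0.48 F [-0.5  0.  -0.8] open 0.401
 turn rz total 0.0  then x,y,z total rows units [-0.   -0.02 -0.04]
```

>>> send_rows(
  commands=[
    [[0,0,0,0,0,0],[0,0,0,0,0,0],[0,0,0,0,0,0],[0,0,0,0,0,0],[0,0,-0.5,0,0,0],[0,0,-0.9,0,0,0],[0,0,-0.9,0,0,0],[0,0,-0.9,0,0,0]],
  ],
  jaw=1,
)

```text
time_s: 29.9
eef_pos: [0.5407, -0.2309, 0.3076]
eef_rot: [-0.0, 0.751, 0.66, -0.0]
wrist_force: [-0.6, 0.7, 0.0]
opening: 1.003
grasp_force: 0.0
```

>>> send_rows(
  commands=[
    [[-0.8,0,-0.9,0,0,-1],[0,0,0,0,0,-1],[0,0,0,0,0,-1],[0,0,0,0,0,-1],[0,0,0,0,0,-1],[0,0,0,0,0,-1],[0,0,0,0,0,-1],[0,0,0,0,0,-1]],
  ],
)

```text
time_s: 30.57
eef_pos: [0.5378, -0.2548, 0.3338]
eef_rot: [0.0, 0.433, 0.902, -0.0]
wrist_force: [0.2, -0.2, 0.0]
opening: 1.001
grasp_force: 0.0
```

>>> send_rows(
  commands=[
    [[0,0,0,0,0,-1],[0,0,0,0,0,-1],[0,0,0,0,0,-1],[0,0,0,0,0,-1],[0,0,0,0,0,-1],[0,0,0,0,0,-1],[0,0,0,0,0,-1],[0,0,0,0,0,-0.7]],
  ],
)

```text
time_s: 31.23
eef_pos: [0.5378, -0.2548, 0.3338]
eef_rot: [0.0, 0.062, 0.998, -0.0]
wrist_force: [0.5, -0.4, -0.2]
opening: 0.998
grasp_force: 0.0
```

>>> send_rows(
  commands=[
    [[0,0,0,0,0,0],[0,0,0,0,0,0]],
  ],
)

```text
time_s: 31.4
eef_pos: [0.5378, -0.2548, 0.3337]
eef_rot: [0.0, 0.066, 0.998, -0.0]
wrist_force: [0.1, -0.9, 0.1]
opening: 1.0
grasp_force: 0.0
```

```bash
cat >> h.py <<'E'
def slots(W,out=None):
    q=W[(np.abs(W[...,2]-.05)<.007)];q=q[(np.abs(q[:,0]-.55)<.14)&(q[:,1]<.42)&(q[:,1]>-.05)]
    im=np.zeros((500,300),np.uint8);im[((q[:,1]+.06)*1000).round().astype(int),((q[:,0]-.4)*1000).round().astype(int)]=255
    im=cv2.morphologyEx(im,cv2.MORPH_CLOSE,np.ones((5,5)))
    cs,hi=cv2.findContours(im,cv2.RETR_CCOMP,cv2.CHAIN_APPROX_NONE)
    for c,hh in zip(cs,hi[0]):
        if hh[3]>=0 and 1500<cv2.contourArea(c)<5000:
            p=c[:,0].astype(float);p=np.c_[p[:,0]/1000+.4,p[:,1]/1000-.06]
            m=cv2.moments(c);print("slot",rect(p),"centroid",round(m["m10"]/m["m00"]+400,1),round(m["m01"]/m["m00"]-60,1))
E
python3 - <<'E'
from h import *
slots(np.load("w1.npz")["W"]);slots(np.load("w2.npz")["W"]);slots(np.load("top0.npz")["W"])
T=pts(imaging.camera("top"));slots(T)
for n,k,h in [("A",(.5415,-.231),.068),("B",(.539,-.364),.068),("C",(.4415,-.151),.076)]:print(n,carr(T,k),cap(T,k,h,.02))
c,W=wrist("w8");print("A",carr(W,(.5395,-.231)),cap(W,(.54,-.231),.068,.02))
plan(.5398,-.2308,.05,172.8)
E
```

```text
slot (array([559.7, 226.2]), array([66.1, 57.1]), -11.3) centroid 559.8 226.1
slot (array([541.6, 133. ]), array([66.5, 58.2]), -10.3) centroid 542.0 133.2
slot (array([526.,  34.]), array([52., 48.]), -90.0) centroid 526.2 35.1
slot (array([578.2, 317.1]), array([72.9, 63.3]), -13.1) centroid 577.9 317.6
slot (array([560.6, 225.1]), array([69.4, 61.2]), -10.4) centroid 560.7 225.2
slot (array([543. , 130.3]), array([69.8, 62. ]), -10.1) centroid 542.9 130.7
slot (array([527.3,  36.2]), array([68.8, 64.7]), -86.6) centroid 529.5 36.2
slot (array([577.4, 316.8]), array([68.3, 64.1]), -9.3) centroid 577.8 317.8
slot (array([559.6, 224.9]), array([71.2, 61.5]), -10.5) centroid 560.7 225.2
slot (array([542.5, 130.9]), array([70.2, 61.3]), -11.6) centroid 542.8 130.8
slot (array([525.7,  33.3]), array([68.7, 63.8]), 33.0) centroid 526.9 36.3
A ((array([ 556.5, -213.9]), array([44.8, 15. ]), -14.2), (array([ 549.8, -207.7]), array([20. ,  3.7]), -11.6)) None
B ((array([ 517.6, -360.3]), array([51.1, 34. ]), 79.7), (array([ 536.6, -364.3]), array([49.9, 28.2]), 79.3)) (array([ 537.9, -361.3]), 9.6, 32)
C ((array([ 451.5, -146.3]), array([52.4, 52.3]), -58.5), (array([ 439.1, -143.5]), array([36.7, 29.8]), -53.4)) (array([ 443.2, -153.4]), 10.0, 37)
A ((array([ 538.9, -231.3]), array([74.6, 51.7]), -7.2), (array([ 539.2, -231.3]), array([52.6, 31.8]), 82.3)) (array([ 539.8, -231.9]), 9.6, 346)
t 31.5 grasp [ 0.5378 -0.2548  0.179 ] phi 172.45 tilt [ 0.0001 -0.0001] q6 -2.08 F [ 0. -0. -1.] open 1.002
 turn rz total -0.06  then x,y,z total rows units [0.03 0.8  4.3 ]
```

View pics/w8.png

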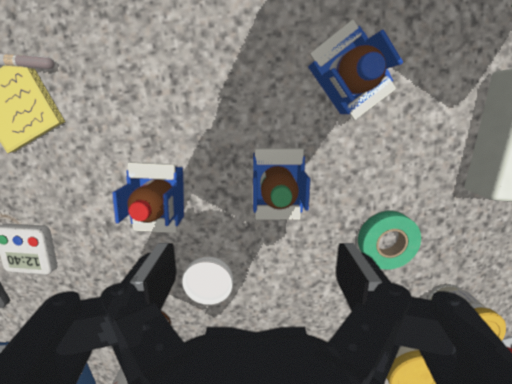

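>>> send_rows(
  commands=[
    [[0.04,0.79,0,0,0,-0.06],[0,0,0.85,0,0,0],[0,0,0.85,0,0,0],[0,0,0.85,0,0,0],[0,0,0.85,0,0,0],[0,0,0.85,0,0,0],[0,0,0,0,0,0],[0,0,0,0,0,0]],
  ],
)

```text
time_s: 32.17
eef_pos: [0.5391, -0.2308, 0.205]
eef_rot: [-0.002, 0.062, 0.998, 0.001]
wrist_force: [0.9, -0.4, 0.7]
opening: 1.004
grasp_force: 0.0
```

>>> send_rows(
  commands=[
    [[0,0,0,0,0,0],[0,0,0,0,0,0],[0,0,0,0,0,0],[0,0,0,0,0,0],[0,0,0,0,0,0],[0,0,0,0,0,0],[0,0,0,0,0,0],[0,0,0,0,0,0]],
  ],
  jaw=0,
)

```text
time_s: 32.83
eef_pos: [0.5406, -0.2316, 0.2084]
eef_rot: [0.002, 0.062, 0.998, -0.001]
wrist_force: [0.4, 0.4, 6.7]
opening: 0.597
grasp_force: 64.0
```

```bash
python3 - <<'E'
from h import *
plan(.5398,-.2308,.05,172.8)
E
```

```text
t 32.8 grasp [ 0.5411 -0.232   0.0537] phi 172.9 tilt [ 0.0033 -0.0022] q6 -2.05 F [0.4 0.4 6.7] open 0.597
 turn rz total 0.02  then x,y,z total rows units [0.05 0.03 0.12]
```

>>> send_rows(
  commands=[
    [[0,0,-0.5,0,0,0],[0,0,-0.8,0,0,0],[0,0,-0.8,0,0,0],[0,0,-0.8,0,0,0],[0,0,-0.8,0,0,0],[0,0,-0.8,0,0,0],[0,0,0,0,0,0.66],[0,0,0,0,0,0]],
  ],
)

```text
time_s: 33.5
eef_pos: [0.54, -0.2314, 0.3436]
eef_rot: [0.002, 0.096, 0.995, -0.001]
wrist_force: [-0.8, 0.2, -2.4]
opening: 0.598
grasp_force: 63.4
```

>>> send_rows(
  commands=[
    [[0,0.79,0,0,0,0],[0,0.79,0,0,0,0],[0,0.79,0,0,0,0],[0,0.79,0,0,0,0],[0,0.79,0,0,0,0],[0,0.79,0,0,0,0],[0,0.79,0,0,0,0],[0,0.79,0,0,0,0]],
  ],
)

```text
time_s: 34.17
eef_pos: [0.5749, -0.0436, 0.3399]
eef_rot: [-0.001, 0.094, 0.996, 0.0]
wrist_force: [0.9, -0.6, -2.3]
opening: 0.595
grasp_force: 63.6
```

>>> send_rows(
  commands=[
    [[0,0.79,0,0,0,0],[0,0.79,0,0,0,0],[0,0.79,0,0,0,0],[0,0.79,0,0,0,0],[0,0.79,0,0,0,0],[0,0.79,0,0,0,0],[0,0.79,0,0,0,0],[0,0.79,0,0,0,0]],
  ],
)

```text
time_s: 34.83
eef_pos: [0.6106, 0.1424, 0.3397]
eef_rot: [-0.001, 0.094, 0.996, -0.0]
wrist_force: [0.5, 0.1, -2.5]
opening: 0.597
grasp_force: 63.6
```

>>> send_rows(
  commands=[
    [[0,0.79,0,0,0,0],[0,0.79,0,0,0,0],[0,0.79,0,0,0,0],[0,0.79,0,0,0,0],[0,0.79,0,0,0,0],[0,0,0,0,0,0],[0,0,0,0,0,0],[0,0,0,0,0,0]],
  ],
)

```text
time_s: 35.5
eef_pos: [0.633, 0.2573, 0.3398]
eef_rot: [-0.001, 0.094, 0.996, -0.001]
wrist_force: [0.4, -0.2, -2.6]
opening: 0.598
grasp_force: 63.8
```

```bash
python3 - <<'E'
from h import *
c,W=wrist("w9");slots(W)
plan(.5778,.3178,.12,169.1)
g=status.get_obs()["eef_pos"]
for z0,z1 in[(.13,.17),(.185,.2)]:
    p=near(W,g[:2],.06,z0,z1);print(z0,len(p),rect(p) if len(p)>5 else 0)
E
```

```text
slot (array([578.4, 319.4]), array([65.7, 57.9]), -11.3) centroid 578.2 319.6
slot (array([560.3, 226.7]), array([65.5, 58.1]), -11.3) centroid 560.3 226.6
slot (array([541.8, 133.6]), array([65.7, 57.7]), -11.3) centroid 542.0 133.7
t 35.5 grasp [0.6329 0.2567 0.1854] phi 169.14 tilt [-0.0019 -0.0009] q6 -1.17 F [ 0.1 -0.8 -2.3] open 0.599
 turn rz total 0.01  then x,y,z total rows units [2.19 1.65 2.18]
0.13 5736 (array([631.1, 257.6]), array([75.9, 52.1]), -11.5)
0.185 4845 (array([630.3, 258.2]), array([78.3, 33.2]), 79.1)
```

View pics/w9.png

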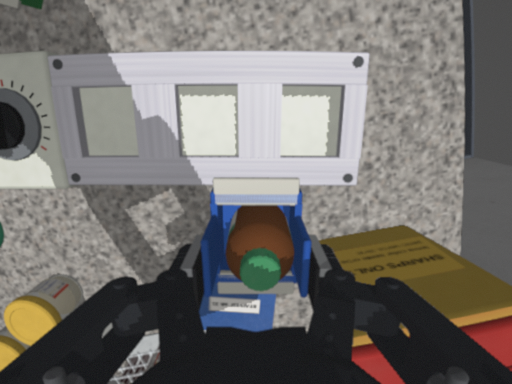

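>>> send_rows(
  commands=[
    [[0.71,0.56,0,0,0,0],[0.71,0.56,0,0,0,0],[0.7,0.57,0,0,0,0],[0,0,0.55,0,0,0],[0,0,0.55,0,0,0],[0,0,0.55,0,0,0],[0,0,0.5,0,0,0],[0,0,0,0,0,0]],
  ],
)

```text
time_s: 36.22
eef_pos: [0.5793, 0.3177, 0.2726]
eef_rot: [-0.003, 0.095, 0.995, -0.002]
wrist_force: [-1.7, -1.0, -3.0]
opening: 0.597
grasp_force: 63.7
```

>>> send_rows(
  commands=[
    [[0,0,0,0,0,0],[0,0,0,0,0,0]],
  ],
)

```text
time_s: 36.38
eef_pos: [0.5812, 0.3188, 0.2776]
eef_rot: [0.001, 0.095, 0.995, 0.0]
wrist_force: [-0.9, 0.9, -3.5]
opening: 0.595
grasp_force: 63.7
```

```bash
python3 - <<'E'
from h import *
plan(.5801,.3185,.0777,169.1)
c,W=wrist("w10");slots(W)
g=status.get_obs()["eef_pos"]
p=near(W,(.579,.319),.055,.08,.1);print(len(p),rect(p))
E
```

```text
t 36.4 grasp [0.5814 0.3189 0.1229] phi 169.08 tilt [0.0011 0.0003] q6 -1.06 F [-0.9  0.9 -3.5] open 0.595
 turn rz total -0.0  then x,y,z total rows units [ 0.04 -0.02  1.51]
slot (array([559.8, 226.9]), array([65.9, 57.5]), -11.3) centroid 559.7 227.0
4702 (array([579.8, 319.6]), array([75.5, 52.3]), -10.9)
```

>>> send_rows(
  commands=[
    [[0.045,-0.01,0,0,0,0.05],[0,0,0,0,0,0],[0,0,0.25,0,0,0],[0,0,0.25,0,0,0],[0,0,0.25,0,0,0],[0,0,0.15,0,0,0],[0,0,0,0,0,0],[0,0,0,0,0,0]],
  ],
)

```text
time_s: 37.1
eef_pos: [0.579, 0.3193, 0.2486]
eef_rot: [-0.001, 0.097, 0.995, -0.0]
wrist_force: [-0.1, -0.3, -2.4]
opening: 0.6
grasp_force: 63.9
```

```bash
python3 - <<'E'
from h import *
plan(.5801,.3185,.0777,168.9)
E
```

```text
t 37.1 grasp [0.5788 0.3192 0.0939] phi 168.84 tilt [-0.0015 -0.0005] q6 -1.05 F [-0.1 -0.3 -2.4] open 0.6
 turn rz total -0.01  then x,y,z total rows units [-0.05 -0.02  0.54]
```

>>> send_rows(
  commands=[
    [[-0.02,0,0.2,0,0,0],[0,0,0.2,0,0,0],[0,0,0.12,0,0,0],[0,0,0,0,0,0],[0,0,0,0,0,0]],
  ],
)

```text
time_s: 37.52
eef_pos: [0.5798, 0.3192, 0.2336]
eef_rot: [-0.0, 0.097, 0.995, -0.0]
wrist_force: [0.6, -0.3, -2.8]
opening: 0.599
grasp_force: 63.9
```

```bash
python3 - <<'E'
from h import *
plan(.5801,.3185,.0777,168.9)
E
```

```text
t 37.5 grasp [0.5797 0.3192 0.0789] phi 168.84 tilt [-0.0006 -0.0002] q6 -1.05 F [ 0.6 -0.3 -2.8] open 0.599
 turn rz total -0.01  then x,y,z total rows units [-0.02 -0.02  0.04]
```

>>> send_rows(
  commands=[
    [[0,0,0,0,0,0],[0,0,0,0,0,0],[0,0,0,0,0,0],[0,0,0,0,0,0],[0,0,-0.5,0,0,0],[0,0,-0.9,0,0,0],[0,0,-0.9,0,0,0],[0,0,-0.9,0,0,0]],
  ],
  jaw=1,
)

```text
time_s: 38.18
eef_pos: [0.5798, 0.3193, 0.3322]
eef_rot: [0.0, 0.097, 0.995, 0.0]
wrist_force: [-0.0, 0.3, 0.1]
opening: 1.005
grasp_force: 0.0
```

>>> send_rows(
  commands=[
    [[-0.18,-0.8,0,0,0,0],[-0.18,-0.8,0,0,0,0],[-0.18,-0.8,0,0,0,0],[-0.18,-0.8,0,0,0,0],[-0.18,-0.8,0,0,0,0],[-0.18,-0.8,0,0,0,0],[-0.18,-0.8,0,0,0,0],[-0.18,-0.8,0,0,0,0]],
  ],
)

```text
time_s: 38.85
eef_pos: [0.5851, 0.1214, 0.3316]
eef_rot: [0.001, 0.097, 0.995, 0.0]
wrist_force: [0.3, -1.3, 0.4]
opening: 1.001
grasp_force: 0.0
```

>>> send_rows(
  commands=[
    [[-0.18,-0.8,0,0,0,0],[-0.18,-0.8,0,0,0,0],[-0.18,-0.8,0,0,0,0],[-0.18,-0.8,0,0,0,0],[-0.18,-0.8,0,0,0,0],[-0.18,-0.8,0,0,0,0],[-0.18,-0.8,0,0,0,0],[-0.18,-0.8,0,0,0,0]],
  ],
)

```text
time_s: 39.52
eef_pos: [0.5903, -0.0754, 0.3316]
eef_rot: [0.001, 0.097, 0.995, -0.0]
wrist_force: [0.3, 0.6, 0.4]
opening: 1.001
grasp_force: 0.0
```

>>> send_rows(
  commands=[
    [[-0.18,-0.8,0,0,0,0],[-0.18,-0.8,0,0,0,0],[-0.18,-0.8,0,0,0,0],[-0.18,-0.8,0,0,0,0],[-0.18,-0.8,0,0,0,0],[-0.18,-0.8,0,0,0,0],[-0.18,-0.8,0,0,0,0],[-0.18,-0.8,0,0,0,0]],
  ],
)

```text
time_s: 40.18
eef_pos: [0.5955, -0.2722, 0.3317]
eef_rot: [0.001, 0.097, 0.995, -0.0]
wrist_force: [0.8, -0.1, -0.2]
opening: 0.998
grasp_force: 0.0
```

>>> send_rows(
  commands=[
    [[-0.18,-0.8,0,0,0,0],[-0.18,-0.8,0,0,0,0],[-0.18,-0.8,0,0,0,0],[-0.18,-0.8,0,0,0,0],[0,0,0,0,0,0],[0,0,0,0,0,0]],
  ],
)

```text
time_s: 40.68
eef_pos: [0.5978, -0.3707, 0.3311]
eef_rot: [0.0, 0.098, 0.995, -0.0]
wrist_force: [-0.1, -0.0, 0.1]
opening: 1.001
grasp_force: 0.0
```

```bash
python3 - <<'E'
from h import *
c,W=wrist("w11");print("B",carr(W,(.5367,-.363)),cap(W,(.5367,-.363),.068,.02))
print("C",carr(W,(.4405,-.15)))
T=pts(imaging.camera("top"));p=near(T,(.578,.318),.05,.048,.058);print("A in slot: green cap",cap(T,(.578,.318),.092,.02),cap(T,(.578,.318),.098,.02))
q=near(T,(.578,.318),.045,.06,.1);print(np.percentile(q[:,2],[5,50,99]))
plan(.5367,-.363,.05,169.1)
E
```

```text
B ((array([ 536.9, -363.5]), array([73.9, 52.3]), -11.2), (array([ 536.8, -363.8]), array([52.1, 31.5]), 80.0)) (array([ 537.4, -363. ]), 9.6, 424)
C ((array([ 473.7, -146.8]), array([46. , 22.2]), 84.1), None)
A in slot: green cap (array([576.5, 323. ]), 9.3, 35) (array([575.8, 323.1]), 8.7, 14)
[0.06402786 0.0799645  0.09481177]
t 40.8 grasp [ 0.5982 -0.3688  0.1759] phi 168.84 tilt [0.0003 0.0002] q6 -2.1 F [ 0.4 -0.5 -0.6] open 0.996
 turn rz total -0.05  then x,y,z total rows units [ 2.05 -0.2   4.2 ]
```

>>> send_rows(
  commands=[
    [[0.7,-0.22,0,0,0,0],[0.7,0,0,0,0,0],[0.7,0,0,0,0,0],[0,0,0,0,0,0],[0,0,0.83,0,0,0],[0,0,0.83,0,0,0],[0,0,0.83,0,0,0],[0,0,0.83,0,0,0]],
  ],
)

```text
time_s: 41.45
eef_pos: [0.5359, -0.3625, 0.2303]
eef_rot: [0.001, 0.097, 0.995, -0.0]
wrist_force: [0.0, -0.6, -0.5]
opening: 0.995
grasp_force: 0.0
```

>>> send_rows(
  commands=[
    [[0,0,0.83,0,0,0],[0,0,0,0,0,0],[0,0,0,0,0,0]],
  ],
)

```text
time_s: 41.7
eef_pos: [0.5352, -0.3623, 0.2045]
eef_rot: [-0.001, 0.097, 0.995, 0.001]
wrist_force: [-0.4, -0.2, 0.1]
opening: 0.999
grasp_force: 0.0
```

>>> send_rows(
  commands=[
    [[0,0,0,0,0,0],[0,0,0,0,0,0],[0,0,0,0,0,0],[0,0,0,0,0,0],[0,0,0,0,0,0],[0,0,0,0,0,0],[0,0,0,0,0,0],[0,0,0,0,0,0]],
  ],
  jaw=0,
)

```text
time_s: 42.37
eef_pos: [0.5359, -0.3643, 0.2081]
eef_rot: [0.002, 0.097, 0.995, -0.001]
wrist_force: [0.2, 0.8, 6.8]
opening: 0.596
grasp_force: 64.6
```

```bash
python3 - <<'E'
from h import *
plan(.5367,-.3635,.05,169.1)
E
```

```text
t 42.4 grasp [ 0.5364 -0.3647  0.0534] phi 168.84 tilt [ 0.0032 -0.0028] q6 -2.16 F [0.2 0.8 6.8] open 0.596
 turn rz total -0.05  then x,y,z total rows units [-0.    0.04  0.11]
```

>>> send_rows(
  commands=[
    [[0,0,-0.5,0,0,0],[0,0,-0.8,0,0,0],[0,0,-0.8,0,0,0],[0,0,-0.8,0,0,0],[0,0,-0.8,0,0,0],[0,0,-0.8,0,0,0],[0,0,0,0,0,0],[0.04,0.78,0,0,0,0]],
  ],
)

```text
time_s: 43.03
eef_pos: [0.538, -0.3437, 0.3434]
eef_rot: [0.002, 0.099, 0.995, -0.003]
wrist_force: [-0.2, -0.2, -3.6]
opening: 0.597
grasp_force: 63.8
```

>>> send_rows(
  commands=[
    [[0.04,0.78,0,0,0,0],[0.04,0.78,0,0,0,0],[0.04,0.78,0,0,0,0],[0.04,0.78,0,0,0,0],[0.04,0.78,0,0,0,0],[0.04,0.78,0,0,0,0],[0.04,0.78,0,0,0,0],[0.04,0.78,0,0,0,0]],
  ],
)

```text
time_s: 43.7
eef_pos: [0.5647, -0.1535, 0.3397]
eef_rot: [-0.001, 0.097, 0.995, 0.0]
wrist_force: [0.5, -0.4, -3.5]
opening: 0.603
grasp_force: 63.8
```

>>> send_rows(
  commands=[
    [[0.04,0.78,0,0,0,0],[0.04,0.78,0,0,0,0],[0.04,0.78,0,0,0,0],[0.04,0.78,0,0,0,0],[0.04,0.78,0,0,0,0],[0.04,0.78,0,0,0,0],[0.04,0.78,0,0,0,0],[0.04,0.78,0,0,0,0]],
  ],
)

```text
time_s: 44.37
eef_pos: [0.5915, 0.0318, 0.3397]
eef_rot: [-0.001, 0.097, 0.995, 0.0]
wrist_force: [0.8, 0.3, -2.9]
opening: 0.596
grasp_force: 63.8
```

>>> send_rows(
  commands=[
    [[0.04,0.78,0,0,0,0],[0.04,0.78,0,0,0,0],[0.04,0.78,0,0,0,0],[0.04,0.78,0,0,0,0],[0.04,0.78,0,0,0,0],[0.04,0.78,0,0,0,0],[0.04,0.78,0,0,0,0],[0,0,0,0,0,0]],
  ],
)

```text
time_s: 45.03
eef_pos: [0.6148, 0.1967, 0.3397]
eef_rot: [-0.001, 0.096, 0.995, 0.001]
wrist_force: [-0.0, -0.4, -2.4]
opening: 0.598
grasp_force: 64.0
```

>>> send_rows(
  commands=[
    [[0,0,0,0,0,0],[0,0,0,0,0,0]],
  ],
)

```text
time_s: 45.2
eef_pos: [0.615, 0.1927, 0.3397]
eef_rot: [-0.001, 0.097, 0.995, -0.0]
wrist_force: [0.3, -0.9, -3.3]
opening: 0.597
grasp_force: 64.0
```

```bash
python3 - <<'E'
from h import *
c,W=wrist("w12");slots(W)
o=status.get_obs();g=o["eef_pos"]
p=near(W,g[:2],.06,.13,.17);print(len(p),rect(p))
p=near(W,(.5783,.3195),.045,.05,.057);print("A rim",rect(p),"cheek",rect(near(W,(.5783,.3195),.045,.08,.09)),"cap",cap(W,(.578,.32),.092,.03))
plan(.5602,.2267,.1137,168.9)
E
```

```text
slot (array([559.8, 226.5]), array([64.9, 57.5]), -11.3) centroid 559.9 226.4
slot (array([542.2, 133.4]), array([65.7, 57.3]), -11.3) centroid 542.2 133.3
5648 (array([615.1, 193. ]), array([76.5, 52.2]), -10.9)
A rim (array([577.8, 317.1]), array([88.1, 82.8]), -13.3) cheek (array([578.3, 319.7]), array([54.1, 32.3]), 78.0) cap (array([575.9, 324.2]), 9.9, 490)
t 45.2 grasp [0.615  0.1922 0.1852] phi 168.82 tilt [-0.0012 -0.0006] q6 -1.26 F [-0.1 -0.3 -2.3] open 0.599
 turn rz total -0.01  then x,y,z total rows units [2.01 0.78 2.38]
```

View pics/w12.png

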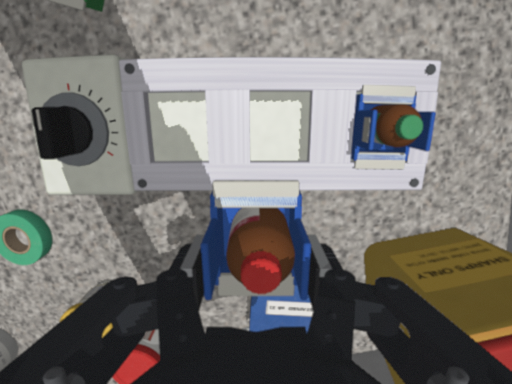

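>>> send_rows(
  commands=[
    [[0.68,0.25,0,0,0,0.05],[0.68,0.25,0,0,0,0],[0.68,0.24,0,0,0,0],[0,0,0.55,0,0,0],[0,0,0.55,0,0,0],[0,0,0.55,0,0,0],[0,0,0.5,0,0,0],[0,0,0,0,0,0]],
  ],
)

```text
time_s: 45.92
eef_pos: [0.5584, 0.2253, 0.2725]
eef_rot: [-0.003, 0.101, 0.995, -0.001]
wrist_force: [-1.3, -0.2, -4.1]
opening: 0.598
grasp_force: 63.8
```

>>> send_rows(
  commands=[
    [[0,0,0,0,0,0],[0,0,0,0,0,0]],
  ],
)

```text
time_s: 46.08
eef_pos: [0.5604, 0.2262, 0.2769]
eef_rot: [0.001, 0.1, 0.995, 0.0]
wrist_force: [0.3, -0.3, -1.6]
opening: 0.596
grasp_force: 63.8
```

```bash
python3 - <<'E'
from h import *
plan(.5598,.2257,.0774,168.6)
c,W=wrist("w13");slots(W)
p=near(W,(.560,.226),.05,.085,.1);print(len(p),rect(p))
p=near(W,(.576,.324),.009,.086,.1);A=np.c_[p[:,:2]-p[:,:2].mean(0),np.ones(len(p))];print("green cap plane",np.linalg.lstsq(A,p[:,2],rcond=None)[0])
E
```

```text
t 46.1 grasp [0.5605 0.2262 0.1222] phi 168.5 tilt [0.0011 0.0001] q6 -1.18 F [ 0.3 -0.3 -1.6] open 0.596
 turn rz total -0.02  then x,y,z total rows units [ 0.02 -0.02  1.49]
slot (array([541.9, 133.7]), array([65.2, 57.7]), -11.1) centroid 541.9 133.8
4477 (array([560.8, 226.3]), array([76.9, 52.2]), -12.4)
green cap plane [0.01418372 0.03682606 0.09082141]
```

>>> send_rows(
  commands=[
    [[0.025,0,0,0,0,-0.04],[0,0,0,0,0,0],[0,0,0.25,0,0,0],[0,0,0.25,0,0,0],[0,0,0.25,0,0,0],[0,0,0.15,0,0,0],[0,0,0,0,0,0],[0,0,0,0,0,0]],
  ],
)

```text
time_s: 46.8
eef_pos: [0.5589, 0.2269, 0.2482]
eef_rot: [-0.001, 0.098, 0.995, -0.0]
wrist_force: [-0.2, -0.0, -1.9]
opening: 0.597
grasp_force: 64.0
```

```bash
python3 - <<'E'
from h import *
plan(.5598,.2257,.0774,168.8)
E
```

```text
t 46.8 grasp [0.5587 0.2269 0.0935] phi 168.78 tilt [-0.0014 -0.0002] q6 -1.19 F [-0.2 -0.  -1.9] open 0.597
 turn rz total -0.0  then x,y,z total rows units [-0.04 -0.03  0.54]
```

>>> send_rows(
  commands=[
    [[-0.02,0,0.2,0,0,0],[0,0,0.2,0,0,0],[0,0,0.14,0,0,0],[0,0,0,0,0,0],[0,0,0,0,0,0]],
  ],
)

```text
time_s: 47.22
eef_pos: [0.5596, 0.2268, 0.2324]
eef_rot: [-0.0, 0.098, 0.995, -0.0]
wrist_force: [0.1, 0.3, -2.3]
opening: 0.595
grasp_force: 64.1
```

>>> send_rows(
  commands=[
    [[0,0,0,0,0,0],[0,0,0,0,0,0],[0,0,0,0,0,0],[0,0,0,0,0,0],[0,0,-0.5,0,0,0],[0,0,-0.9,0,0,0],[0,0,-0.9,0,0,0],[0,0,-0.9,0,0,0]],
  ],
  jaw=1,
)

```text
time_s: 47.88
eef_pos: [0.5595, 0.2268, 0.3298]
eef_rot: [-0.0, 0.098, 0.995, -0.0]
wrist_force: [1.0, 0.7, 0.0]
opening: 0.998
grasp_force: 0.0
```

>>> send_rows(
  commands=[
    [[-0.03,-0.82,0,0,0,0],[-0.03,-0.82,0,0,0,0],[-0.03,-0.82,0,0,0,0],[-0.03,-0.82,0,0,0,0],[-0.03,-0.82,0,0,0,0],[-0.03,-0.82,0,0,0,0],[-0.03,-0.82,0,0,0,0],[-0.03,-0.82,0,0,0,0]],
  ],
)

```text
time_s: 48.55
eef_pos: [0.5282, 0.0313, 0.3291]
eef_rot: [0.0, 0.098, 0.995, -0.0]
wrist_force: [0.2, 0.2, -0.4]
opening: 1.0
grasp_force: 0.0
```

>>> send_rows(
  commands=[
    [[-0.03,-0.82,0,0,0,0],[-0.03,-0.82,0,0,0,0],[-0.03,-0.82,0,0,0,0],[-0.03,-0.82,0,0,0,0],[-0.03,-0.82,0,0,0,0],[-0.03,-0.82,0,0,0,0],[-0.03,-0.82,0,0,0,0],[-0.03,-0.82,0,0,0,0]],
  ],
)

```text
time_s: 49.22
eef_pos: [0.4969, -0.1632, 0.3291]
eef_rot: [0.0, 0.098, 0.995, -0.0]
wrist_force: [0.0, -0.3, 0.6]
opening: 0.997
grasp_force: 0.0
```

>>> send_rows(
  commands=[
    [[0,0,0,0,0,0],[0,0,0,0,0,0]],
  ],
)

```text
time_s: 49.38
eef_pos: [0.4971, -0.1631, 0.329]
eef_rot: [0.0, 0.099, 0.995, -0.0]
wrist_force: [-0.9, 0.2, -0.4]
opening: 0.997
grasp_force: 0.0
```

```bash
python3 - <<'E'
from h import *
c,W=wrist("w14");print("C",carr(W,(.4405,-.15)),cap(W,(.441,-.15),.076,.03))
p=near(W,(.441,-.15),.09,.056,.08);print(p.mean(0) if len(p) else None)
T=pts(imaging.camera("top"));print("A",cap(T,(.578,.318),.092,.02),rect(near(T,(.578,.318),.05,.08,.09)),"B",cap(T,(.56,.225),.092,.02),rect(near(T,(.56,.225),.05,.08,.09)))
plan(.4405,-.15,.05,30.5)
E
```

```text
C ((array([ 440.2, -149.3]), array([76. , 52.4]), 31.7), (array([ 440.5, -149. ]), array([52.8, 35.8]), -57.6)) (array([ 441.6, -150.7]), 10.1, 482)
[ 0.44020747 -0.15012255  0.06437401]
A (array([575.9, 323.3]), 10.0, 33) (array([576.3, 318.6]), array([54.3, 35.2]), 82.1) B (array([558.6, 229.3]), 9.0, 35) (array([559.7, 226.4]), array([52.3, 31.9]), 78.0)
t 49.5 grasp [ 0.4972 -0.1615  0.1741] phi 168.77 tilt [0.     0.0005] q6 -1.92 F [ 0.2  0.2 -0.4] open 1.002
 turn rz total -7.28  then x,y,z total rows units [1.43 1.29 4.14]
```

>>> send_rows(
  commands=[
    [[0,0,0,0,0,-0.92],[0,0,0,0,0,-0.92],[0,0,0,0,0,-0.92],[0,0,0,0,0,-0.92],[0,0,0,0,0,-0.92],[0,0,0,0,0,-0.92],[0,0,0,0,0,-0.92],[0,0,0,0,0,-0.92]],
  ],
)

```text
time_s: 50.15
eef_pos: [0.4975, -0.1606, 0.3288]
eef_rot: [0.0, -0.27, 0.963, 0.0]
wrist_force: [0.0, -0.5, -0.3]
opening: 0.999
grasp_force: 0.0
```

>>> send_rows(
  commands=[
    [[0.71,0.67,0,0,0,0],[0.7,0.66,0,0,0,0],[0,0,0,0,0,0],[0,0,0.8,0,0,0],[0,0,0.8,0,0,0],[0,0,0.8,0,0,0],[0,0,0.8,0,0,0],[0,0,0.8,0,0,0]],
  ],
)

```text
time_s: 50.82
eef_pos: [0.4409, -0.1486, 0.2081]
eef_rot: [0.0, -0.268, 0.964, -0.0]
wrist_force: [0.4, -0.6, -0.0]
opening: 0.997
grasp_force: 0.0
```

>>> send_rows(
  commands=[
    [[0,0,0.1,0,0,0],[0,0,0,0,0,0]],
  ],
)

```text
time_s: 50.98
eef_pos: [0.4401, -0.1485, 0.2047]
eef_rot: [-0.001, -0.267, 0.964, 0.001]
wrist_force: [-0.7, -0.1, 0.7]
opening: 0.999
grasp_force: 0.0
```

```bash
python3 - <<'E'
from h import *
plan(.4404,-.1492,.05,31)
E
```

```text
t 51.0 grasp [ 0.4397 -0.1481  0.05  ] phi -148.98 tilt [-0.0029  0.0021] q6 -2.69 F [-0.7 -0.1  0.7] open 0.999
 turn rz total 0.0  then x,y,z total rows units [-0.   -0.04  0.  ]
```

>>> send_rows(
  commands=[
    [[0,0,0,0,0,0],[0,0,0,0,0,0],[0,0,0,0,0,0],[0,0,0,0,0,0],[0,0,0,0,0,0],[0,0,0,0,0,0],[0,0,0,0,0,0],[0,0,0,0,0,0]],
  ],
  jaw=0,
)

```text
time_s: 51.65
eef_pos: [0.4414, -0.1501, 0.2076]
eef_rot: [0.001, -0.267, 0.964, -0.001]
wrist_force: [0.2, 1.9, 7.1]
opening: 0.595
grasp_force: 64.2
```

>>> send_rows(
  commands=[
    [[0,0,-0.5,0,0,0],[0,0,-0.8,0,0,0],[0,0,-0.8,0,0,0],[0,0,-0.8,0,0,0],[0,0,-0.8,0,0,0],[0,0,-0.8,0,0,0],[0,0,0,0,0,0],[0,0,0,0,0,0]],
  ],
)

```text
time_s: 52.32
eef_pos: [0.4407, -0.1497, 0.342]
eef_rot: [0.001, -0.267, 0.964, -0.001]
wrist_force: [-0.8, -0.1, -3.9]
opening: 0.594
grasp_force: 64.3
```

>>> send_rows(
  commands=[
    [[0,0,0,0,0,0.92],[0,0,0,0,0,0.92],[0,0,0,0,0,0.92],[0,0,0,0,0,0.92],[0,0,0,0,0,0.92],[0,0,0,0,0,0.92],[0,0,0,0,0,0.92],[0,0,0,0,0,0.92]],
  ],
)

```text
time_s: 52.98
eef_pos: [0.4397, -0.1492, 0.3385]
eef_rot: [-0.002, 0.1, 0.995, 0.001]
wrist_force: [0.2, -1.1, -3.1]
opening: 0.596
grasp_force: 64.3
```

>>> send_rows(
  commands=[
    [[-0.29,0.82,0,0,0,0],[-0.29,0.82,0,0,0,0],[-0.29,0.82,0,0,0,0],[-0.29,0.82,0,0,0,0],[-0.29,0.82,0,0,0,0],[-0.29,0.82,0,0,0,0],[-0.29,0.82,0,0,0,0],[-0.29,0.82,0,0,0,0]],
  ],
)

```text
time_s: 53.65
eef_pos: [0.5467, 0.0312, 0.3382]
eef_rot: [-0.002, 0.098, 0.995, 0.0]
wrist_force: [0.1, -0.2, -2.4]
opening: 0.593
grasp_force: 64.4
```

>>> send_rows(
  commands=[
    [[-0.29,0.82,0,0,0,0],[-0.29,0.82,0,0,0,0],[-0.29,0.82,0,0,0,0],[-0.29,0.82,0,0,0,0],[0,0,0,0,0,0],[0,0,0,0,0,0],[0,0,0,0,0,0]],
  ],
)

```text
time_s: 54.23
eef_pos: [0.5995, 0.1195, 0.3385]
eef_rot: [-0.002, 0.098, 0.995, -0.0]
wrist_force: [-0.6, -0.5, -3.7]
opening: 0.593
grasp_force: 64.5
```

```bash
python3 - <<'E'
from h import *
c,W=wrist("w15");slots(W)
o=status.get_obs();g=o["eef_pos"]
p=near(W,g[:2],.06,.13,.17);print(len(p),rect(p))
print("A cheek",rect(near(W,(.5783,.3195),.045,.08,.09)),"B cheek",rect(near(W,(.56,.2267),.045,.08,.09)),cap(W,(.56,.228),.092,.03))
plan(.5420,.1335,.1137,168.9)
E
```

```text
slot (array([561.6, 236.7]), array([73.2, 45.4]), 80.2) centroid 561.9 235.6
slot (array([541.5, 133.2]), array([65.3, 57.5]), -11.3) centroid 541.5 133.3
slot (array([526.2,  35.5]), array([51.6, 47.5]), -11.8) centroid 524.5 33.8
5127 (array([597.4, 120.2]), array([76.1, 52.2]), -11.0)
A cheek (array([578.2, 318.4]), array([52.8, 31.9]), 78.5) B cheek (array([558.9, 226.5]), array([53.4, 32.4]), 79.5) (array([557.7, 221.3]), 18.5, 492)
t 54.3 grasp [0.5991 0.1191 0.1843] phi 168.76 tilt [-0.0031 -0.0003] q6 -1.37 F [ 0.5  0.1 -3.2] open 0.603
 turn rz total -0.02  then x,y,z total rows units [1.96 0.11 2.35]
```

View pics/w15.png

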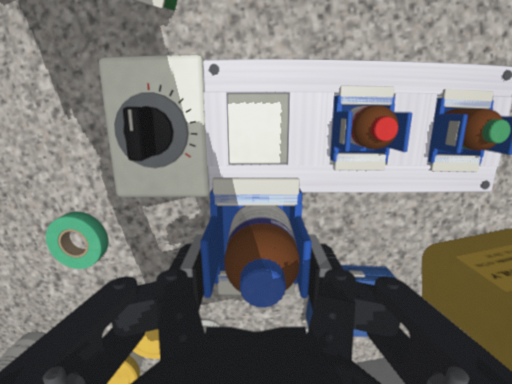

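>>> send_rows(
  commands=[
    [[0.64,0.02,0,0,0,0.03],[0.65,0.02,0,0,0,0],[0.65,0.02,0,0,0,0],[0,0,0.55,0,0,0],[0,0,0.55,0,0,0],[0,0,0.55,0,0,0],[0,0,0.5,0,0,0],[0,0,0,0,0,0]],
  ],
)

```text
time_s: 54.95
eef_pos: [0.5416, 0.1318, 0.2728]
eef_rot: [-0.003, 0.1, 0.995, -0.001]
wrist_force: [-1.5, 0.8, -3.6]
opening: 0.596
grasp_force: 64.4
```

>>> send_rows(
  commands=[
    [[0,0,0,0,0,0],[0,0,0,0,0,0]],
  ],
)

```text
time_s: 55.12
eef_pos: [0.5438, 0.1323, 0.277]
eef_rot: [0.0, 0.1, 0.995, 0.0]
wrist_force: [0.8, 0.3, -3.6]
opening: 0.597
grasp_force: 64.4
```

```bash
python3 - <<'E'
from h import *
plan(.5434,.1323,.0769,168.7)
c,W=wrist("w16")
p=near(W,(.542,.133),.05,.08,.1);print(len(p),rect(p))
E
```

```text
t 55.1 grasp [0.544  0.1323 0.1223] phi 168.56 tilt [ 0.0009 -0.    ] q6 -1.34 F [ 0.8  0.3 -3.6] open 0.597
 turn rz total -0.02  then x,y,z total rows units [ 0.02 -0.    1.51]
3957 (array([542.7, 133.2]), array([76.1, 52.3]), -11.1)
```

>>> send_rows(
  commands=[
    [[0.03,0,0,0,0,0],[0,0,0,0,0,0],[0,0,0.25,0,0,0],[0,0,0.25,0,0,0],[0,0,0.25,0,0,0],[0,0,0.15,0,0,0],[0,0,0,0,0,0],[0,0,0,0,0,0]],
  ],
)

```text
time_s: 55.83
eef_pos: [0.5425, 0.133, 0.2486]
eef_rot: [-0.001, 0.099, 0.995, -0.0]
wrist_force: [-0.2, -0.1, -2.8]
opening: 0.599
grasp_force: 64.5
```

```bash
python3 - <<'E'
from h import *
plan(.5434,.1323,.0769,168.7)
E
```

```text
t 55.8 grasp [0.5423 0.133  0.0939] phi 168.61 tilt [-0.0015 -0.    ] q6 -1.34 F [-0.2 -0.1 -2.8] open 0.599
 turn rz total -0.02  then x,y,z total rows units [-0.04 -0.02  0.57]
```

>>> send_rows(
  commands=[
    [[-0.02,0,0.2,0,0,0],[0,0,0.2,0,0,0],[0,0,0.17,0,0,0],[0,0,0,0,0,0],[0,0,0,0,0,0]],
  ],
)

```text
time_s: 56.25
eef_pos: [0.5432, 0.1329, 0.2318]
eef_rot: [-0.0, 0.099, 0.995, -0.0]
wrist_force: [0.5, -0.4, -3.1]
opening: 0.596
grasp_force: 64.6
```

>>> send_rows(
  commands=[
    [[0,0,0,0,0,0],[0,0,0,0,0,0],[0,0,0,0,0,0],[0,0,0,0,0,0],[0,0,-0.5,0,0,0],[0,0,-0.9,0,0,0],[0,0,-0.9,0,0,0],[0,0,-0.9,0,0,0]],
  ],
  jaw=1,
)

```text
time_s: 56.92
eef_pos: [0.5431, 0.1329, 0.3292]
eef_rot: [-0.0, 0.099, 0.995, -0.0]
wrist_force: [0.3, 1.1, -0.7]
opening: 0.997
grasp_force: 0.0
```

>>> send_rows(
  commands=[
    [[0,-0.81,-0.5,0,0,0],[0,-0.81,0,0,0,0],[0,-0.81,0,0,0,0],[0,-0.81,0,0,0,0],[0,0,0,0,0,0],[0,0,0,0,0,0]],
  ],
)

```text
time_s: 57.42
eef_pos: [0.5241, 0.0367, 0.3435]
eef_rot: [0.0, 0.1, 0.995, 0.0]
wrist_force: [0.1, 1.1, -0.1]
opening: 1.001
grasp_force: 0.0
```

```bash
python3 - <<'E'
from h import *
c,W=wrist("w17")
for n,s,h in[("1 blue",(.5418,.1334),.1),("2 red",(.56,.2267),.092),("3 green",(.5783,.3195),.092)]:
    print(n,"flange/rim",rect(near(W,s,.042,.0515,.058)),"cheek",rect(near(W,s,.045,.08,.09)),np.percentile(near(W,s,.045,.08,.089)[:,2],95),"cap",cap(W,s,h,.022), cap(W,s,h,.022) and np.median(near(W,s,.022,h-.005,h+.006)[:,2]))
p=near(W,(.524,.037),.035,.088,.1);print("knob",rect(p))
plan(.5243,.0374,.087,168.5)
E
```

```text
1 blue flange/rim (array([541.5, 133.3]), array([74.8, 51.6]), -11.9) cheek (array([539.2, 133.9]), array([52.6, 36. ]), 78.6) 0.08791146597867558 cap (array([539.8, 136. ]), 10.4, 456) 0.09876205294450535
2 red flange/rim (array([559.8, 226.7]), array([75.1, 53.1]), -10.8) cheek (array([558.7, 226.6]), array([54.4, 32.6]), 79.1) 0.08664166410655372 cap (array([557.7, 230. ]), 9.9, 361) 0.09076516370341234Traceback (most recent call last):
  File "<stdin>", line 4, in <module>
    return _quantile_unchecked(
        a, q, axis, out, overwrite_input, method, keepdims, weights)
    return _ureduce(a,
                    func=_quantile_ureduce_func,
    ...<5 lines>...
                    overwrite_input=overwrite_input,
                    method=method)
    r = func(a, **kwargs)
    result = _quantile(arr,
                       quantiles=q,
    ...<2 lines>...
                       out=out,
                       weights=wgt)
    slices_having_nans = np.isnan(arr[-1, ...])
                                  ~~~^^^^^^^^^
IndexError: index -1 is out of bounds for axis 0 with size 0
```

View pics/w17.png

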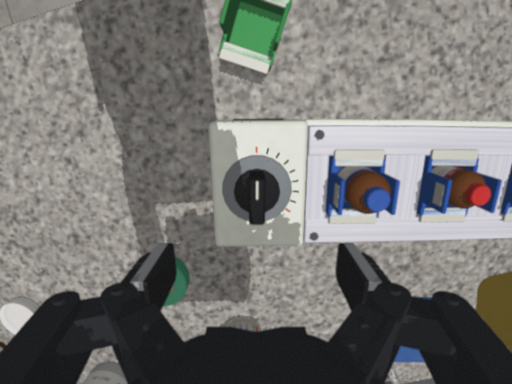

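>>> send_rows(
  commands=[
    [[0,0,0.6,0,0,0],[0,0,0.6,0,0,0],[0,0,0.6,0,0,0],[0,0,0.5,0,0,0],[0,0,0.5,0,0,0],[0,0,0.5,0,0,0],[0,0,0,0,0,0],[0,0,0,0,0,0]],
  ],
  jaw=0.6,
)

```text
time_s: 58.13
eef_pos: [0.5239, 0.0386, 0.2436]
eef_rot: [-0.001, 0.099, 0.995, 0.0]
wrist_force: [0.0, 0.1, 0.4]
opening: 0.595
grasp_force: 0.0
```

>>> send_rows(
  commands=[
    [[0,0,0,0,0,0],[0,0,0,0,0,0],[0,0,0,0,0,0],[0,0,0,0,0,0],[0,0,0,0,0,0],[0,0,0,0,0,0],[0,0,0,0,0,0],[0,0,0,0,0,0]],
  ],
  jaw=0,
)

```text
time_s: 58.8
eef_pos: [0.5246, 0.0374, 0.2455]
eef_rot: [0.001, 0.099, 0.995, -0.0]
wrist_force: [-1.9, -0.3, 6.7]
opening: 0.152
grasp_force: 60.1
```

```bash
python3 - <<'E'
from h import *
plan(.5243,.0374,.087,168.5)
E
```

```text
t 58.8 grasp [0.5249 0.0373 0.0908] phi 168.61 tilt [ 0.0019 -0.0005] q6 -1.53 F [-1.9 -0.3  6.7] open 0.152
 turn rz total 0.02  then x,y,z total rows units [ 0.02 -0.    0.13]
```

Gripped. Now I turn the knob clockwise by 2.25 rad.

>>> send_rows(
  commands=[
    [[0,0,0,0,0,0.6],[0,0,0,0,0,0.6],[0,0,0,0,0,0.6],[0,0,0,0,0,0.6],[0,0,0,0,0,0.6],[0,0,0,0,0,0.6],[0,0,0,0,0,0.6],[0,0,0,0,0,0.6]],
  ],
)

```text
time_s: 59.47
eef_pos: [0.5245, 0.037, 0.2455]
eef_rot: [0.001, 0.334, 0.942, -0.0]
wrist_force: [-3.9, -3.4, 7.3]
opening: 0.148
grasp_force: 60.3
```

>>> send_rows(
  commands=[
    [[0,0,0,0,0,0.6],[0,0,0,0,0,0.6],[0,0,0,0,0,0.6],[0,0,0,0,0,0.6],[0,0,0,0,0,0.6],[0,0,0,0,0,0.6],[0,0,0,0,0,0.6],[0,0,0,0,0,0.6]],
  ],
)

```text
time_s: 60.13
eef_pos: [0.5242, 0.0368, 0.2455]
eef_rot: [0.001, 0.549, 0.836, -0.001]
wrist_force: [-5.6, -5.5, 8.6]
opening: 0.156
grasp_force: 60.6
```

>>> send_rows(
  commands=[
    [[0,0,0,0,0,0.6],[0,0,0,0,0,0.6],[0,0,0,0,0,0.6],[0,0,0,0,0,0.6],[0,0,0,0,0,0.6],[0,0,0,0,0,0.6],[0,0,0,0,0,0.6],[0,0,0,0,0,0.6]],
  ],
)

```text
time_s: 60.8
eef_pos: [0.5238, 0.0367, 0.2455]
eef_rot: [0.0, 0.732, 0.682, -0.001]
wrist_force: [-8.2, -6.3, 10.7]
opening: 0.146
grasp_force: 60.9
```

>>> send_rows(
  commands=[
    [[0,0,0,0,0,0.6],[0,0,0,0,0,0.6],[0,0,0,0,0,0.6],[0,0,0,0,0,0.6],[0,0,0,0,0,0.6],[0,0,0,0,0,0.6],[0,0,0,0,0,0.6],[0,0,0,0,0,0.6]],
  ],
)

```text
time_s: 61.47
eef_pos: [0.5234, 0.0368, 0.2454]
eef_rot: [0.0, 0.873, 0.488, -0.002]
wrist_force: [-10.3, -5.5, 13.5]
opening: 0.151
grasp_force: 61.3
```

>>> send_rows(
  commands=[
    [[0,0,0,0,0,0.6],[0,0,0,0,0,0.6],[0,0,0,0,0,0.6],[0,0,0,0,0,0.6],[0,0,0,0,0,0.6],[0,0,0,0,0,0.4],[0,0,0,0,0,0],[0,0,0,0,0,0]],
  ],
)

```text
time_s: 62.13
eef_pos: [0.5233, 0.0372, 0.2455]
eef_rot: [0.001, 0.941, 0.337, -0.002]
wrist_force: [-11.4, -4.4, 15.5]
opening: 0.148
grasp_force: 77.0
```

```bash
python3 - <<'E'
from h import *
plan(.5243,.0374,.087,42.7);print(status.get_obs()["torque"])
E
```

```text
t 62.1 grasp [0.5228 0.0367 0.0908] phi 39.4 tilt [-0.0033 -0.003 ] q6 0.73 F [-11.4  -4.4  15.5] open 0.148
 turn rz total -0.58  then x,y,z total rows units [0.05 0.02 0.13]
[-0.71228713  1.8632195   1.90490531]
```

>>> send_rows(
  commands=[
    [[0,0,0,0,0,0],[0,0,0,0,0,0],[0,0,0,0,0,0],[0,0,0,0,0,0],[0,0,-0.4,0,0,0],[0,0,-0.8,0,0,0],[0,0,-0.8,0,0,0],[0,0,-0.8,0,0,0]],
  ],
  jaw=0.6,
)

```text
time_s: 62.8
eef_pos: [0.524, 0.0377, 0.3297]
eef_rot: [-0.0, 0.942, 0.335, -0.0]
wrist_force: [0.6, 1.2, 0.3]
opening: 0.595
grasp_force: 0.0
```

>>> send_rows(
  commands=[
    [[0,0,-0.8,0,0,0],[0,0,-0.8,0,0,0],[0,0,-0.4,0,0,0],[0,0,0,0,0,0],[0,0,0,0,0,0]],
  ],
)

```text
time_s: 63.22
eef_pos: [0.5241, 0.0376, 0.3885]
eef_rot: [0.0, 0.942, 0.335, 0.001]
wrist_force: [0.9, 0.1, -0.2]
opening: 0.603
grasp_force: 0.0
```

```bash
python3 - <<'E'
from h import *
c,W=wrist("w18");p=near(W,(.524,.037),.035,.088,.1);print("knob",rect(p))
for n,s,h in[("1 blue",(.5418,.1334),.1),("2 red",(.56,.2267),.092),("3 green",(.5783,.3195),.092)]:
    print(n,rect(near(W,s,.042,.0515,.058)),"cap",cap(W,s,h,.022))
print(status.get_obs()["wrist_force"],status.get_obs()["eef_pos"])
E
```

```text
knob (array([524.2,  38.5]), array([41.5, 13.9]), 42.9)
1 blue (array([542.7, 138.1]), array([75.1, 61.5]), -11.9) cap (array([540.2, 136.3]), 10.4, 408)
2 red (array([559.4, 224.9]), array([75.4, 57.3]), -10.4) cap (array([557. , 230.4]), 10.1, 401)
3 green (array([545. , 301.7]), array([28.2,  6.7]), -55.0) cap None
[-0.10039398 -0.68662987 -0.52698424] [0.52371473 0.03766085 0.38718418]
```

View pics/w18.png

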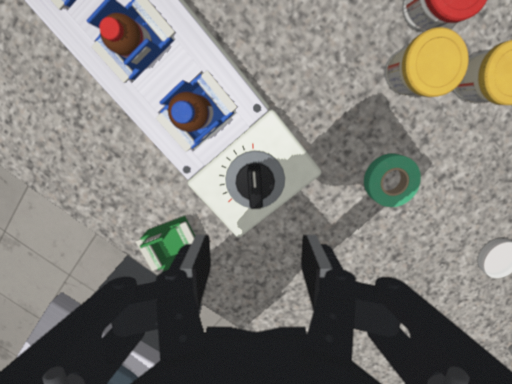

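The knob bar reads 42.9°, which is 2.2 rad clockwise from off. The bottles and carriers are still seated, so I hand in.

```bash
python3 -c "
from h import *
print(ctrl.hand_in())"
```

```text
the job is handed in; nothing more can be done
None
```

I handed the job in at about 63 s: the knob was turned off first, all three bottles were loaded into the deck in their carriers, and the knob was then turned to its clockwise stop. The last pictures agree, except that the green bottle was last checked just after its carrier went in. The hand-in call gave no verdict.

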